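# Clamp a medicine bottle in the bench mixer and shut its guard

## Robot

A 6-joint arm with a two-finger parallel gripper is mounted at the origin on a cart in front of the work surface, level with it; the furniture and walls round the work are solid. World frame = base frame: x ahead of the robot, y to its left, z up, the work surface at z = 0. Lengths are in mm, angles in rad, forces in N, time in s.
With the tool pointing down it reaches from about 325 to 875 mm from the base axis. Payload 4.4 kg.
Tool frame: the origin (TCP) lies where the fingers leave the gripper's body, on its centre line; the fingertips stand 73 mm ahead of it and the grasp point (between the pads) lies ahead of it (arm.grip_depth is the x of the grasp point in the tool frame, in mm); x points along the fingers, y is the direction in which the jaws open and shut, and the axes are right-handed (so a half turn about x gives the same grasp; the last joint's range is limited). The gripper opens to 85 mm and grips with 20 to 120 N. Pads are 22 mm wide; open, the fingers measure 114 mm over their backs; the gripper's body (76 mm by 85 mm) begins 54 mm behind the grasp point. The pads swing forward as they close: fully open they stand 13 mm farther back than shut.
Start: joints at [-1.488, 0.207, 1.542, -0, 1.393, -0.15], TCP at [133.201, -559.362, 303.882] pointing down, gripper open.
Joint ranges: [-2.73, 2.73], [-0.86, 2.22], [0.23, 2.46], [-1.11, 4.25], [0.08, 2.63], [-2.82, 2.82]. Speed limits (rad/s): [2.79, 2.79, 3.14, 3.14, 3.14, 3.14].

## Interface

Orientations are given as a unit quaternion [x, y, z, w].
In Python, from bench import arm gives the robot as it stands.
- The arm moves only by the tool carry_out, never from a script. Its argument "deltas" is a list of rows, each a list of 3 entries, a list of its own where there are three numbers: the closure, from 0 (fully open) to 1 (shut), then the shift along the tool's x, y, z in m, then the turn, a rotation vector about the tool's x, y, z in degrees. In form: [[hand, [x, y, z], [rx, ry, rz]], ...]. A call has 1 to 20 rows; each row is the pose to reach, as a shift and turn from the pose measured when the call began, along the tool's axes at that moment; what a row does not reach only later rows make up. A row lasts 1/10 s, in which the tool goes at most 50 mm and 8.59 degrees, less where a joint would pass 70% of its speed; a pose out of reach is approached as far as the arm can. A call with a gripper value outside its range is refused whole. The fingers move at their own pace and stop on an object; the grip force is fixed at half the most. Time passes only in rows, so rows that repeat a pose let the fingers close. It gives the time, the measured TCP pose, the force and the opening at its end, in the units of the state.
- arm.observe(): the state, without advancing time (a new reading comes with each control period).
- arm.read_camera(name): name is "scene" or "top"; returns a dict with "img" (420x560x3 uint8, red, green, blue), "fx", "fy", "cx", "cy" (pixels), "R" (3x3) and "t" (3): a world point X has camera coordinates R X + t. Camera axes: x right, y down, z forward; pixel columns grow to the right and rows downward; lengths in mm; the calibration is good to about 2 mm. A picture is of the moment at which its call begins. There is no depth.
- arm.finish_job(): hands the job in, once; it reports no verdict.
Trained networks look in a picture, given as the dict that the camera call returned (one of the last four; its "shot" number tells which), for a name from the list of things; names that differ only in an ending like _2 or _b are one class to them, and where a whole thing is asked for, a point or a joint stands for the part that bears it (a point fixed in the world has none). Each returns a list of dicts, best first, with "p" (0 to 1); they miss things now and then, are a little off and sometimes report something else, mostly with a low value. They report only what shows in the picture. A call takes as long as a camera call.
- arm.outline_of(picture, thing): "mask" (420x560 bool, what is visible of it) and "bbox" ([left, top, width, height] in pixels, round what is visible of it).
The state is a dict: "clock": time; "joint_pos": joint angles; "qd": joint speeds; "joint_torque": joint torques, N m; "eef_pos": TCP position; "ee_rot": TCP orientation; "ft_force": force on the tool from outside, world axes, zero at the start; "wrist_torque": the same for the moment, N m; "opening": finger opening in mm.
Only numpy, scipy, OpenCV 4.12 (cv2) and the standard library are available. Lean on these libraries where they do the work, as an engineer would, in place of code of your own. Each camera call takes 0.05 s, during which the arm holds its last target.

## Task

Stand the round-shouldered screw-cap medicine bottle upright between the two rubber-padded jaws of the bench mixer and let go of it. Then turn the mixer's turnbuckle by its wings, the upper wings moving away from the bottle, until it stops and both jaws are clamped on the bottle. Last, bring the guard hood down by its bar and press it past its over-centre point so that it stays fully shut; leave the other things on the bench where they are.

Things in the scene. Friction and masses are not known exactly. Their poses are not given: they have to be found in the camera images.
- bottle: White medicine bottle with round shoulders, a neck and a screw cap; 46 mm across up to 65 mm high, 88 mm tall, 0.04 to 0.08 kg, loose, upright on the bench. The other white containers on the bench are straight jars without shoulders. Origin: centre of its underside; z up along the bottle. Grip it round the body, about 55 to 60 mm above its foot.
- jar: Bystander: straight white screw jar, 62 mm across, 84 mm tall, loose. Origin: centre of its underside. Not to be disturbed.
- vial: Bystander: small straight white screw jar, 39 mm across, 72 mm tall, loose. Origin: centre of its underside. Not to be disturbed.
- tape: Bystander: roll of tape lying flat, 53 mm across, 18 mm high, loose. Origin: centre of its underside. Not to be disturbed.
- mixer: White bench mixer, fixed. Origin: on the bench top straight below the bottle place; x from the robot side to the rear, y left, z up. Positions below are (x, y, z) in this frame, mm. Deck top z = 20, x -175 to 70, y -190 to 50; drive housing behind, x 68 to 118, y -50 to 50, up to z = 120.
- bottle_place (a point): Middle of the bottle place on the deck, at (0, 0, 20): the bottle's underside centre belongs here. The open hood stands over it, so bring the bottle in from the front with the tool tilted 30 to 40 degrees (fingers pointing forward and down), fingers at the bottle's left and right. Sideways (y) 10 mm out does no harm; along x the jaws centre the bottle.
- front_jaw: Front jaw: block 50 mm wide in y, up to z = 52; its rubber pad (36 wide, z 25 to 51) faces the bottle at x = -32 + 6 per rad of joint turnbuckle and yields up to 6 mm (2.5 N/mm). Its arm (z under 35) runs forward to x = -159, then right to a post (up to z = 101) on the turnbuckle's axis. Origin: at the mixer's origin when joint turnbuckle is 0.
- rear_jaw: Rear jaw, like the front one, moving the opposite way: its pad faces the bottle at x = 32 - 6 per rad of joint turnbuckle. Its arm (z under 35) runs right along x = 48, then forward to a post (up to z = 101) at x = -31 on the turnbuckle's axis. Origin: at the mixer's origin when joint turnbuckle is 0.
- turnbuckle_mid (a point): Middle of the turnbuckle sleeve, fixed, at (-95, -130, 85). The axis is level, along the mixer's x. The steel sleeve is 70 mm long, 30 across; at its middle a 36 mm hub with five flat wings 72 degrees apart, each 8 mm thick (round the axis), 16 wide (along it), ending 60 mm from the axis. Bearing cheeks at 21 to 29 mm on either side along x reach 17 mm from the axis.
- turnbuckle (a joint): Sleeve angle q, rad: starts 0 to 0.3, end stop 2.0 (clamped). Grows as the upper wings move to the mixer's -y, away from the bottle. Wing k (0 to 4) leans 0.5 + 1.2566 k - q rad from upright toward +y. Pinch a wing 45 to 48 mm from the axis, fingers along it and opened at most 45 mm, and swing it; two wings in turn are needed. Stays where left; takes up to 0.3 N m.
- hood (a joint): Opening of the guard hood, rad: 0 shut (level), 1.05 open stop, where it starts. Hinged at the rear on a level line along the mixer's y, its front rising as it opens. An over-centre mechanism pushes it open above 0.15; below 0.15 it snaps shut and stays. Closing takes 4 to 6 N at the bar. Panel 130 mm long from the hinge, 84 wide, 8 thick.
- hood_hinge (a point): Middle of the hood's hinge line, fixed, at (62, 0, 120).
- hood_bar (a point): Middle of the round steel bar at the hood's front: 10 mm thick, 58 mm free length along the mixer's y, 170 mm from the hinge line, 40 mm beyond the panel's edge. Shut it lies at (-108, 0, 120), open at about (-23, 0, 267). It can be pinched from above (it turns between the fingers) and led round the hinge, or pushed.

How it is judged (in metres and radians):
On the way, in this order (a step that is already met when the one before it is completed fails the run):
1. the bottle stands upright on the bottle place between the open jaws, let go (horizontal distance between bottle and bottle_place below 0.016 m and z of bottle in the frame of bottle_place below 0.005 m and angle between bottle's own z axis and vertical below 0.1 rad and contact force between the fingers and bottle below 0.1 N and value of joint turnbuckle below 1 rad), for 0.2 s.
2. the turnbuckle is turned home and both pads press on the bottle, the hood still open (value of joint turnbuckle above 1.85 rad and contact force between each of front_jaw, rear_jaw and bottle above 2 N and value of joint hood above 0.5 rad), for 0.2 s.
3. the hood is shut (value of joint hood below 0.04 rad), for 0.2 s.
At the end, for the whole second after the job is handed in: The turnbuckle stands within 0.15 rad of its end stop, both jaws press on the bottle with more than 2 N, the bottle stands upright (within 0.1 rad) on the deck within 16 mm of the bottle place, at rest, and the hood is shut (under 0.04 rad) (value of joint turnbuckle above 1.85 rad and contact force between each of front_jaw, rear_jaw and bottle above 2 N and value of joint hood below 0.04 rad and horizontal distance between bottle and bottle_place below 0.016 m and z of bottle in the frame of bottle_place below 0.005 m and angle between bottle's own z axis and vertical below 0.1 rad and linear speed of bottle below 0.02 m/s); the robot touches nothing.
It fails at once if the large jar is pushed away or tipped (distance of jar from where it was at the start of the episode above 0.03 m or angle between jar's own z axis and vertical above 0.5 rad).
It fails at once if the small jar is pushed away or tipped (distance of vial from where it was at the start of the episode above 0.03 m or angle between vial's own z axis and vertical above 0.5 rad).
It fails at once if the tape roll is pushed away (distance of tape from where it was at the start of the episode above 0.03 m).
It fails at once if the bottle is tipped over (angle between bottle's own z axis and vertical above 1 rad).
It also fails if it takes over 72 s, if anything falls off the work surface, if the arm or the gripper's body presses on something with over 40 N, if the wrist force passes 120 N, or if a joint passes its speed limit or range.

## Working session

There is one attempt and no reset: what is moved stays moved. The work goes in short steps, Python scripts to look and compute and a tool call to move; the robot and the scene stay as the last step left them, time stands still between calls to the robot, and variables do not carry over. Pictures are saved under pics/ and viewed, and the job is handed in when it is done.

Besides the shell and the picture viewer there is one more tool, called by a JSON object that holds its "op" and its "data". carry_out: Moves the arm, as the interface text tells. Its arguments: {"type":"object","properties":{"deltas":{"type":"array","items":{"type":"array"}}},"required":["deltas"]}

```bash
mkdir -p pics; ls; python3 - <<'E'
from bench import arm
import cv2,pickle
print(arm.observe(), arm.grip_depth)
for n in ["scene","top"]:
    p=arm.read_camera(n); cv2.imwrite(f"pics/{n}0.png",p["img"][:,:,::-1])
    print(n,p["fx"],p["cx"],p["cy"],p["R"],p["t"])
    for t in ["bottle","jar","vial","tape","mixer","front_jaw","rear_jaw","turnbuckle","hood","hood_bar"]:
        try:
            r=arm.outline_of(p,t); print(t,[(round(float(a["p"]),2),a["bbox"]) for a in r[:3]])
            p.setdefault("o",{})[t]=r
        except Exception as e: print(t,e)
    pickle.dump(p,open(f"{n}0.pkl","wb"))
E
```

```text
pics
{'clock': 0.0, 'joint_pos': array([-1.48751745e+00,  2.07450061e-01,  1.54298360e+00,  4.48003106e-06,
        1.39351101e+00, -1.50480296e-01]), 'qd': array([-0.00099122,  0.00061702, -0.00066919, -0.00100856, -0.0007891 ,
        0.00117247]), 'joint_torque': array([-8.40635312e-04, -3.83038831e+01, -2.91594189e+01, -3.14875497e-04,
        1.05731413e-02, -2.21946902e-05]), 'eef_pos': array([ 133.14086976, -558.75078281,  302.69444841]), 'ee_rot': array([ 0.70231148,  0.08328902, -0.70225249,  0.08162693]), 'ft_force': array([-0.82356088,  0.29375475, -0.45321037]), 'wrist_torque': array([-0.00709805,  0.00234518, -0.03036003]), 'opening': 85.12883320258396} 53.900000000000006
scene 428.77357432671477 277.9114123700039 207.5377960905057 [[-9.77204689e-01 -2.12298697e-01 -5.08696447e-04]
 [-1.47067155e-01  6.78669994e-01 -7.19568128e-01]
 [ 1.53108613e-01 -7.03090536e-01 -6.94421666e-01]] [549.0189683  233.62847164 860.95519192]
bottle [(0.66, [253.3, 177.6, 17.8, 38.0])]
jar [(0.72, [298.3, 165.4, 26.7, 37.6])]
vial [(0.67, [204.2, 181.2, 18.8, 28.5]), (0.43, [249.9, 236.0, 8
[... 512 characters left out ...]
  0.00819322 -0.11424032]
 [ 0.11431185  0.00886943 -0.99340532]] [-113.2213742   580.2180572   887.88033745]
bottle [(0.95, [313.4, 171.4, 16.6, 25.6])]
jar []
vial [(0.6, [304.5, 125.5, 16.4, 23.4])]
tape [(0.88, [336.0, 284.5, 19.8, 21.4]), (0.72, [153.0, 134.5, 127.8, 132.2])]
mixer [(0.63, [154.6, 133.7, 130.0, 133.4]), (0.33, [337.3, 218.1, 29.0, 29.6])]
front_jaw [(0.71, [152.3, 134.9, 131.5, 129.6]), (0.67, [191.0, 200.6, 68.3, 65.9])]
rear_jaw [(0.9, [207.5, 169.4, 56.3, 43.5])]
turnbuckle [(0.74, [227.6, 217.0, 49.4, 28.7]), (0.19, [190.3, 199.5, 65.5, 65.0])]
hood [(0.59, [158.1, 154.8, 56.0, 30.0]), (0.52, [313.9, 169.9, 16.1, 28.1])]
hood_bar [(0.89, [153.8, 153.3, 61.5, 31.3])]
```

```bash
python3 - <<'E'
import pickle,cv2
for n,b in [("scene",(150,150,250,200)),("top",(140,110,240,200))]:
    p=pickle.load(open(n+"0.pkl","rb")); x,y,w,h=b
    im=p["img"][y:y+h,x:x+w,::-1]; cv2.imwrite(f"pics/{n}0c.png",cv2.resize(im,None,fx=3,fy=3,interpolation=cv2.INTER_CUBIC)[:600])
E
```

```text
(no output)
```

View pics/scene0c.png

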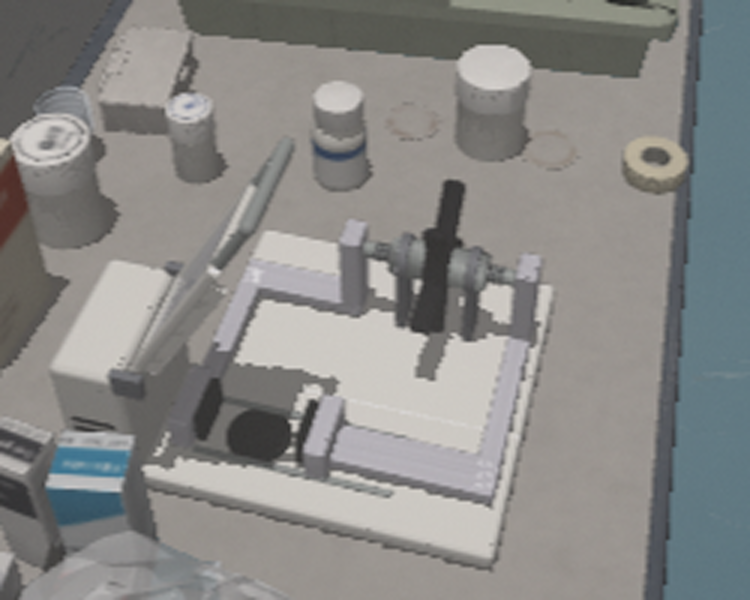

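View pics/top0c.png

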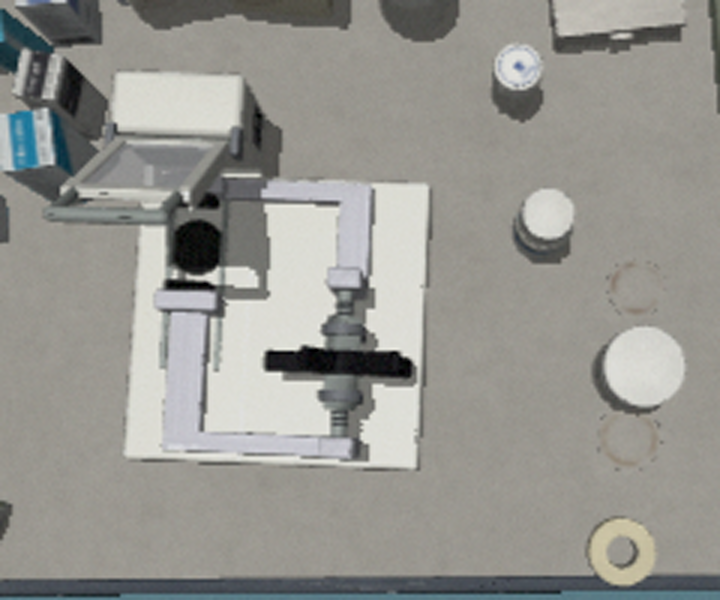

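View pics/scene0.png

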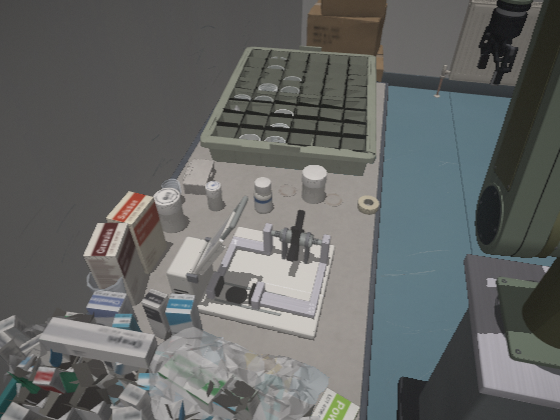

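```bash
cat > h.py <<'E'
import numpy as np,pickle
from scipy.optimize import least_squares
from scipy.spatial.transform import Rotation as Rt
def proj(p,X):
    c=np.asarray(X,float)@np.array(p["R"]).T+p["t"]
    return np.c_[p["fx"]*c[:,0]/c[:,2]+p["cx"],p["fy"]*c[:,1]/c[:,2]+p["cy"]]
def back(p,uv,z):
    d=np.array([(uv[0]-p["cx"])/p["fx"],(uv[1]-p["cy"])/p["fy"],1]);R=np.array(p["R"])
    o=-R.T@p["t"];d=R.T@d; return o+d*(z-o[2])/d[2]
def mw(P,m): # mixer->world
    P=np.atleast_2d(np.asarray(P,float)); c,s=np.cos(m[2]),np.sin(m[2])
    return np.c_[m[0]+c*P[:,0]-s*P[:,1],m[1]+s*P[:,0]+c*P[:,1],P[:,2]]
E
python3 - <<'E'
from h import *
S=pickle.load(open("scene0.pkl","rb"));T=pickle.load(open("top0.pkl","rb"))
tc=lambda x,y:(x/3+140-.33,y/3+110-.33); sc=lambda x,y:(x/3+150-.33,y/3+150-.33)
for p,uv in((T,tc(548,213)),(S,sc(340,96))): print("bottle cap",back(p,uv,88))
o=T["o"]["bottle"][0]
D={"fl":(-175,50,20),"fr":(-175,-190,20),"rr":(70,-190,20),"rl":(70,50,20)}
obs=[(T,"fl",tc(127,457)),(T,"fr",tc(417,467)),(T,"rr",tc(430,183)),(S,"fl",sc(493,550)),(S,"fr",sc(552,289)),(S,"rr",sc(263,232)),(S,"rl",sc(146,466))]
extra=[]
f=lambda m:np.concatenate([proj(p,mw(D[k],m))[0]-uv for p,k,uv in obs])
r=least_squares(f,[600,0,0],x_scale=[1,1,.01]);print(r.x);print(r.fun.reshape(-1,2).round(1))
m=r.x
for nm,P in dict(place=(0,0,20),tb=(-95,-130,85),bar=(-23,0,267),post=(-31,-130,101),house=(68,50,120)).items():
    w=mw(P,m)[0];print(nm,w.round(1),"T",((proj(T,[w])[0]-[140,110])*3).round(),"S",((proj(S,[w])[0]-[150,150])*3).round())
for q in (0,.1,.2,.3):
    for k in range(5):
        a=.5+1.2566*k-q; P=(-95,-130+60*np.sin(a),85+60*np.cos(a));w=mw(P,m)
        print(q,k,"T",((proj(T,w)[0]-[140,110])*3).round(),"S",((proj(S,w)[0]-[150,150])*3).round())
E
```

```text
bottle cap [ 645.47425054 -204.92957481   88.        ]
bottle cap [ 643.20790736 -204.17599578   88.        ]
[ 6.31813789e+02  7.70726217e+01 -5.26903554e-02]
[[-1.7  0.9]
 [ 0.6  2.2]
 [ 0.9 -2.6]
 [ 0.9  1.9]
 [ 2.4 -2.3]
 [-1.8 -3.5]
 [-2.1  1. ]]
place [631.8  77.1  20. ] T [198. 248.] S [261. 431.]
tb [530.1 -47.7  85. ] T [341. 365.] S [441. 260.]
bar [608.8  78.3 267. ] T [107. 217.] S [271. 182.]
post [594.  -51.1 101. ] T [344. 278.] S [355. 227.]
house [702.4 123.4 120. ] T [108. 132.] S [120. 378.]
0 0 T [294. 358.] S [434. 238.]
0 1 T [266. 362.] S [421. 332.]
0 2 T [339. 369.] S [437. 321.]
0 3 T [414. 370.] S [457. 231.]
0 4 T [393. 363.] S [457. 177.]
0.1 0 T [302. 358.] S [436. 229.]
0.1 1 T [264. 362.] S [421. 328.]
0.1 2 T [331. 369.] S [435. 326.]
0.1 3 T [411. 370.] S [456. 239.]
0.1 4 T [399. 364.] S [458. 177.]
0.2 0 T [309. 358.] S [438. 221.]
0.2 1 T [262. 361.] S [421. 322.]
0.2 2 T [324. 368.] S [433. 331.]
0.2 3 T [407. 370.] S [455. 246.]
0.2 4 T [405. 365.] S [459. 179.]
0.3 0 T [317. 359.] S [440. 214.]
0.3 1 T [261. 361.] S [421. 316.]
0.3 2 T [317. 368.] S [431. 335.]
0.3 3 T [402. 371.] S [453. 254.]
0.3 4 T [409. 365.] S [459. 181.]
```

```bash
python3 - <<'E'
import pickle,cv2
for n,b,f in [("scene",(255,195,90,70),8),("top",(220,195,66,50),10)]:
    p=pickle.load(open(n+"0.pkl","rb")); x,y,w,h=b
    im=p["img"][y:y+h,x:x+w,::-1]; cv2.imwrite(f"pics/{n}0w.png",cv2.resize(im,None,fx=f,fy=f,interpolation=cv2.INTER_CUBIC))
E
```

```text
(no output)
```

View pics/scene0w.png

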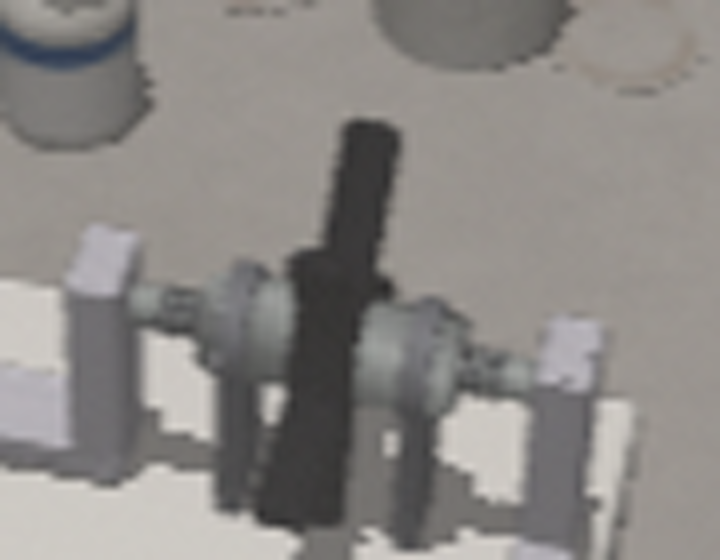

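View pics/top0w.png

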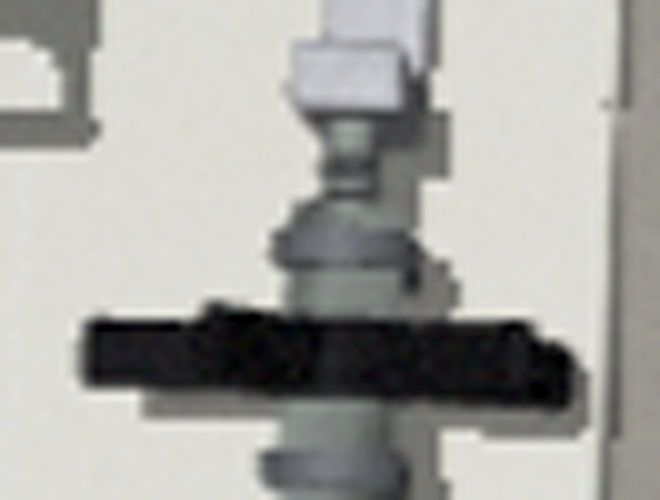

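```bash
cat >> h.py <<'E'
M=np.array([631.8,77.1,-.0527])
GD=53.9
def pose(G,x,yref):
    x=np.array(x,float);x/=np.linalg.norm(x)
    y=np.array(yref,float);y-=x*(y@x);y/=np.linalg.norm(y)
    R=np.c_[x,y,np.cross(x,y)]; return np.array(G)-GD*x,R
def cur():
    from bench import arm
    s=arm.observe(); return s,np.array(s["eef_pos"]),Rt.from_quat(s["ee_rot"]).as_matrix()
def delta(p0,R0,p1,R1):
    return (R0.T@(p1-p0)/1000).round(4),np.degrees(Rt.from_matrix(R0.T@R1).as_rotvec()).round(2)
def path(p0,R0,wps,hand,step=40,ang=7):
    """wps: list of (p,R) ; print rows"""
    rows=[];p,R=p0,R0
    for p1,R1 in wps:
        rv=Rt.from_matrix(R.T@R1).as_rotvec()
        n=max(1,int(np.ceil(max(np.linalg.norm(p1-p)/step,np.degrees(np.linalg.norm(rv))/ang))))
        for i in range(1,n+1):
            f=i/n; d=delta(p0,R0,p+(p1-p)*f,R@Rt.from_rotvec(rv*f).as_matrix())
            rows.append([hand,[round(float(v),3) for v in d[0]],[round(float(v),1) for v in d[1]]])
        p,R=p1,R1
    print(len(rows));print(str(rows).replace(" ",""))
E
python3 - <<'E'
from h import *
S=pickle.load(open("scene0.pkl","rb"));T=pickle.load(open("top0.pkl","rb"))
tc=lambda x,y:(x/3+140-.33,y/3+110-.33)
print("jar",back(T,tc(645,366),84),"vial",back(T,tc(518,66),72),"tape",back(T,tc(622,551),18))
s,p,R=cur();print("R cols",R.round(2))
print("bottle mix", (np.array([[np.cos(M[2]),np.sin(M[2])],[-np.sin(M[2]),np.cos(M[2])]])@(np.array([644.5,-204.5])-M[:2])))
h=-.4;t=np.radians(35)
x=[np.sin(t)*np.cos(h),np.sin(t)*np.sin(h),-np.cos(t)];left=[-np.sin(h),np.cos(h),0]
for sg in(1,-1):
    P,Q=pose([644.5,-204.5,57],x,sg*np.array(left)); print(sg,P,delta(p,R,P,Q))
E
```

```text
jar [ 528.18246112 -276.32365772   84.        ] vial [ 766.93715719 -184.88985158   72.        ] tape [ 384.67343599 -265.34739355   18.        ]
R cols [[-0.    0.23 -0.97]
 [ 0.   -0.97 -0.23]
 [-1.   -0.    0.  ]]
bottle mix [  27.51581993 -280.54006782]
1 [ 616.02469023 -192.46083213  101.15229519] (array([ 0.2027, -0.2451, -0.5547]), array([-138.03,  -14.27,   43.52]))
-1 [ 616.02469023 -192.46083213  101.15229519] (array([ 0.2027, -0.2451, -0.5547]), array([35.16, 33.81, 11.09]))
```

```bash
python3 - <<'E'
from h import *
s,p,R=cur()
h=-.4;t=np.radians(35)
x=[np.sin(t)*np.cos(h),np.sin(t)*np.sin(h),-np.cos(t)];right=[np.sin(h),-np.cos(h),0]
P,Q=pose([644.5,-204.5,57],x,right)
path(p,R,[(P+[0,0,130],Q)],0,45,8)
E
```

```text
14
[[0,[0.005,-0.018,-0.04],[2.5,2.4,0.8]],[0,[0.01,-0.035,-0.079],[5.0,4.8,1.6]],[0,[0.016,-0.052,-0.119],[7.5,7.2,2.4]],[0,[0.021,-0.07,-0.159],[10.1,9.7,3.2]],[0,[0.026,-0.087,-0.198],[12.6,12.1,4.0]],[0,[0.031,-0.105,-0.238],[15.1,14.5,4.8]],[0,[0.036,-0.123,-0.277],[17.6,16.9,5.5]],[0,[0.042,-0.14,-0.317],[20.1,19.3,6.3]],[0,[0.047,-0.158,-0.357],[22.6,21.7,7.1]],[0,[0.052,-0.175,-0.396],[25.1,24.1,7.9]],[0,[0.057,-0.193,-0.436],[27.6,26.6,8.7]],[0,[0.062,-0.21,-0.475],[30.1,29.0,9.5]],[0,[0.068,-0.228,-0.515],[32.6,31.4,10.3]],[0,[0.073,-0.245,-0.555],[35.2,33.8,11.1]]]
```

{"op": "carry_out", "data": {"deltas": [[0,[0.005,-0.018,-0.04],[2.5,2.4,0.8]],[0,[0.01,-0.035,-0.079],[5.0,4.8,1.6]],[0,[0.016,-0.052,-0.119],[7.5,7.2,2.4]],[0,[0.021,-0.07,-0.159],[10.1,9.7,3.2]],[0,[0.026,-0.087,-0.198],[12.6,12.1,4.0]],[0,[0.031,-0.105,-0.238],[15.1,14.5,4.8]],[0,[0.036,-0.123,-0.277],[17.6,16.9,5.5]],[0,[0.042,-0.14,-0.317],[20.1,19.3,6.3]],[0,[0.047,-0.158,-0.357],[22.6,21.7,7.1]],[0,[0.052,-0.175,-0.396],[25.1,24.1,7.9]],[0,[0.057,-0.193,-0.436],[27.6,26.6,8.7]],[0,[0.062,-0.21,-0.475],[30.1,29.0,9.5]],[0,[0.068,-0.228,-0.515],[32.6,31.4,10.3]],[0,[0.073,-0.245,-0.555],[35.2,33.8,11.1]],[0,[0.073,-0.245,-0.555],[35.2,33.8,11.1]],[0,[0.073,-0.245,-0.555],[35.2,33.8,11.1]]]}}

```text
clock: 2.7
eef_pos: [616.6, -191.1, 230.3]
ee_rot: [0.869, -0.175, -0.453, -0.091]
ft_force: [-0.5, -0.3, 1.1]
opening: 85.5
```

```bash
python3 - <<'E'
from h import *
from bench import arm
import cv2
s,p,R=cur();print(p,s["joint_pos"].round(2),s["clock"])
h=-.4;t=np.radians(35)
x=[np.sin(t)*np.cos(h),np.sin(t)*np.sin(h),-np.cos(t)];right=[np.sin(h),-np.cos(h),0]
P,Q=pose([644.5,-204.5,57],x,right)
print(delta(p,R,P+[0,0,130],Q))
path(p,R,[(P+[0,0,30],Q),(P,Q)],0,30,8)
im=arm.read_camera("scene")["img"][120:320,150:400,::-1]
cv2.imwrite("pics/s1.png",cv2.resize(im,None,fx=3,fy=3))
im=arm.read_camera("top")["img"][110:310,140:390,::-1]
cv2.imwrite("pics/t1.png",cv2.resize(im,None,fx=3,fy=3))
E
```

```text
[ 616.63283739 -191.11394211  230.26193915] [-0.44  0.2   1.82  0.05  0.52  1.49] 2.7
(array([-0.0008,  0.0015, -0.0005]), array([0.12, 0.09, 0.05]))
5
[[0,[0.02,0.0,0.014],[0.0,0.0,0.0]],[0,[0.041,0.001,0.028],[0.1,0.1,0.0]],[0,[0.061,0.001,0.043],[0.1,0.1,0.0]],[0,[0.081,0.001,0.057],[0.1,0.1,0.1]],[0,[0.106,0.001,0.074],[0.1,0.1,0.1]]]
```

View pics/s1.png

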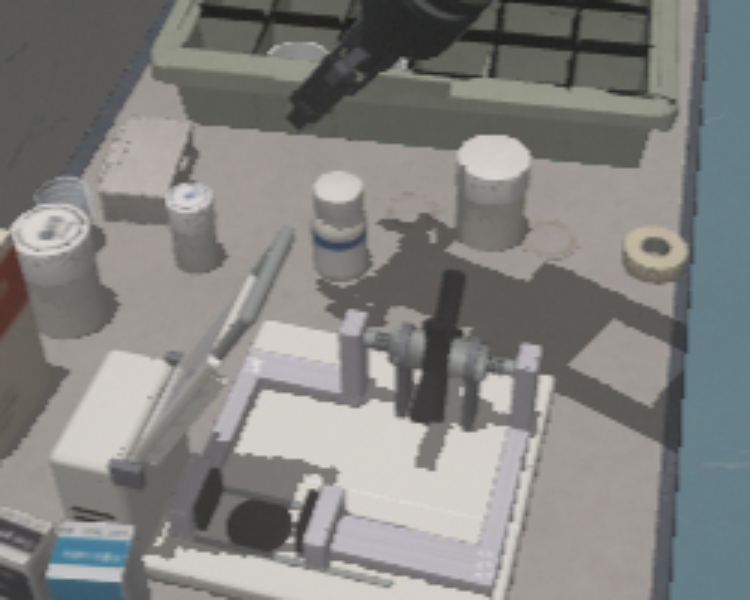

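View pics/t1.png

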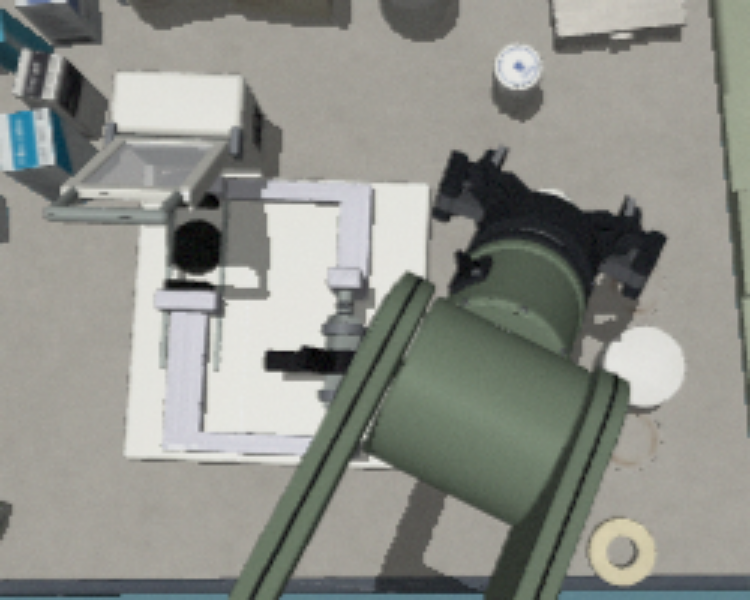

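{"op": "carry_out", "data": {"deltas": [[0,[0.02,0.0,0.014],[0,0,0]],[0,[0.041,0.001,0.028],[0.1,0.1,0]],[0,[0.061,0.001,0.043],[0.1,0.1,0]],[0,[0.081,0.001,0.057],[0.1,0.1,0.1]],[0,[0.095,0.001,0.066],[0.1,0.1,0.1]],[0,[0.106,0.001,0.074],[0.1,0.1,0.1]],[0,[0.106,0.001,0.074],[0.1,0.1,0.1]]]}}

```text
clock: 3.5
eef_pos: [613.8, -194.7, 99.6]
ee_rot: [0.868, -0.179, -0.454, -0.093]
ft_force: [-1.0, -0.6, -0.3]
opening: 85.4
```

```bash
python3 - <<'E'
from h import *
from bench import arm
import cv2
s,p,R=cur();print(p,p+R[:,0]*GD,s["joint_pos"].round(2),s["clock"])
for n in("scene","top"):
    q=arm.read_camera(n);r=arm.outline_of(q,"bottle");print([(a["p"],a["bbox"]) for a in r])
    b=(200,140,120,90) if n=="scene" else (260,140,120,90)
    cv2.imwrite(f"pics/{n}2.png",cv2.resize(q["img"][b[1]:b[1]+b[3],b[0]:b[0]+b[2],::-1],None,fx=6,fy=6,interpolation=cv2.INTER_CUBIC))
E
```

```text
[ 613.78439113 -194.74894866   99.58355032] [ 642.06296766 -206.92073194   55.3412651 ] [-0.45  0.42  1.87  0.1   0.25  1.43] 3.5
[(0.84, [253.2, 175.7, 18.5, 40.0]), (0.25, [251.9, 233.0, 79.8, 85.4])]
[(0.48, [313.3, 171.3, 16.9, 19.6])]
```

View pics/scene2.png

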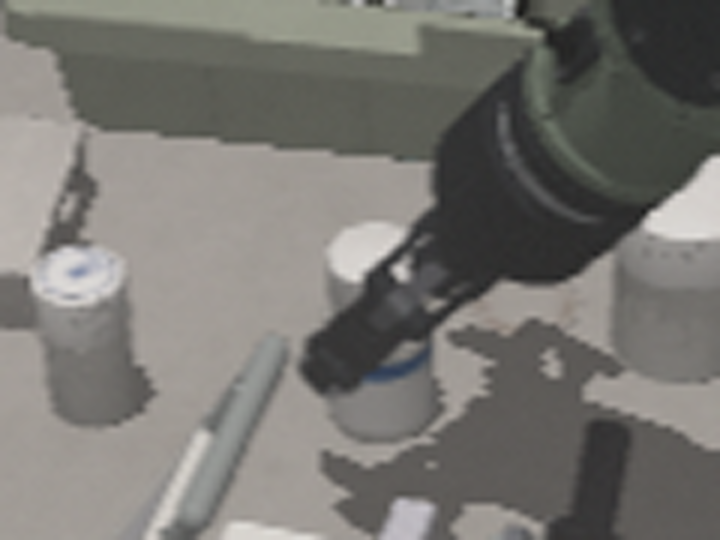

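View pics/top2.png

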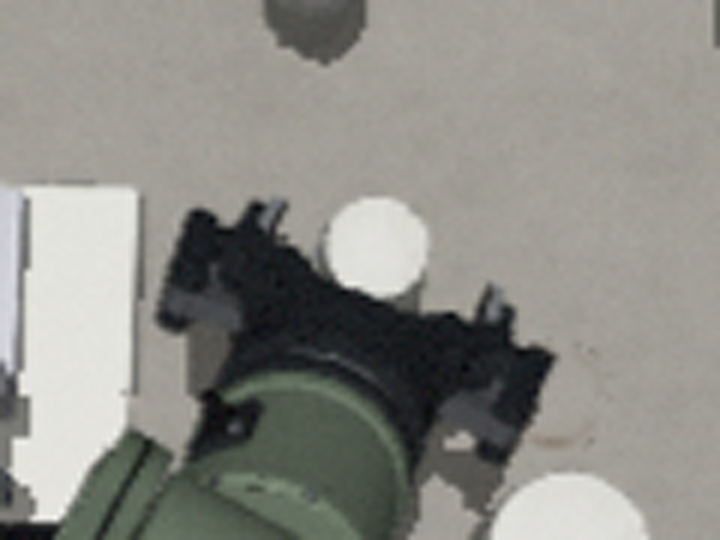

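```bash
python3 - <<'E'
from h import *
s,p,R=cur()
h=-.4;t=np.radians(35)
x=[np.sin(t)*np.cos(h),np.sin(t)*np.sin(h),-np.cos(t)];right=[np.sin(h),-np.cos(h),0]
P,Q=pose([644.5,-204.5,57],x,right)
print(delta(p,R,P,Q),s["qd"])
E
```

```text
(array([ 0.001 , -0.002 ,  0.0024]), array([-0.16, -0.25, -0.18])) [ 0.00622601 -0.00347669 -0.00314192  0.00043392  0.00171386  0.00146428]
```

{"op": "carry_out", "data": {"deltas": [[0,[0.001,-0.002,0.002],[0,0,0]],[0.2,[0.001,-0.002,0.002],[0,0,0]],[0.4,[0.001,-0.002,0.002],[0,0,0]],[0.6,[0.001,-0.002,0.002],[0,0,0]],[0.8,[0.001,-0.002,0.002],[0,0,0]],[1,[0.001,-0.002,0.002],[0,0,0]],[1,[0.001,-0.002,0.002],[0,0,0]],[1,[0.001,-0.002,0.002],[0,0,0]],[1,[0.001,-0.002,0.002],[0,0,0]]]}}

```text
clock: 4.6
eef_pos: [616.8, -192.7, 102.0]
ee_rot: [0.87, -0.178, -0.45, -0.092]
ft_force: [-0.9, 2.2, 4.4]
opening: 44.1
```

```bash
python3 - <<'E'
from h import *
from bench import arm
import cv2
s,p,R=cur();print(p,p+R[:,0]*GD,s["joint_pos"].round(2),s["opening"])
for n in("scene","top"):
    q=arm.read_camera(n)
    b=(200,140,120,90) if n=="scene" else (260,140,120,90)
    cv2.imwrite(f"pics/{n}3.png",cv2.resize(q["img"][b[1]:b[1]+b[3],b[0]:b[0]+b[2],::-1],None,fx=6,fy=6,interpolation=cv2.INTER_CUBIC))
E
```

```text
[ 616.77848732 -192.67605594  102.00313452] [ 645.42026126 -204.96454158   58.02755145] [-0.45  0.41  1.87  0.1   0.24  1.44] 44.12418386678421
```

View pics/scene3.png

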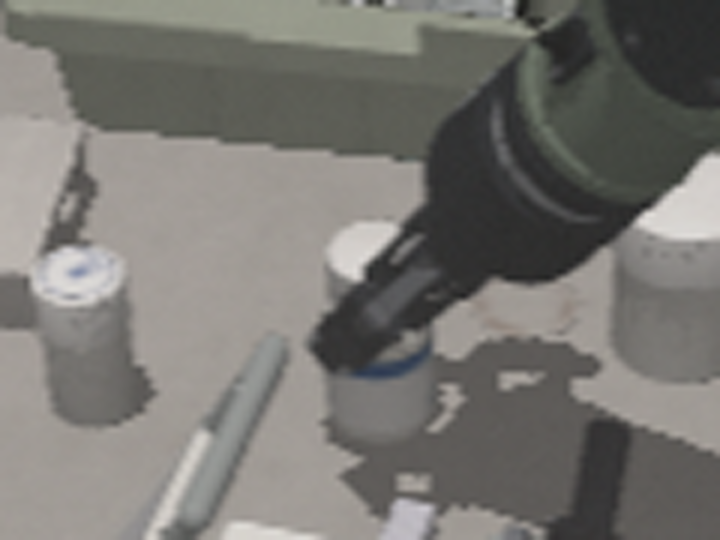

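View pics/top3.png

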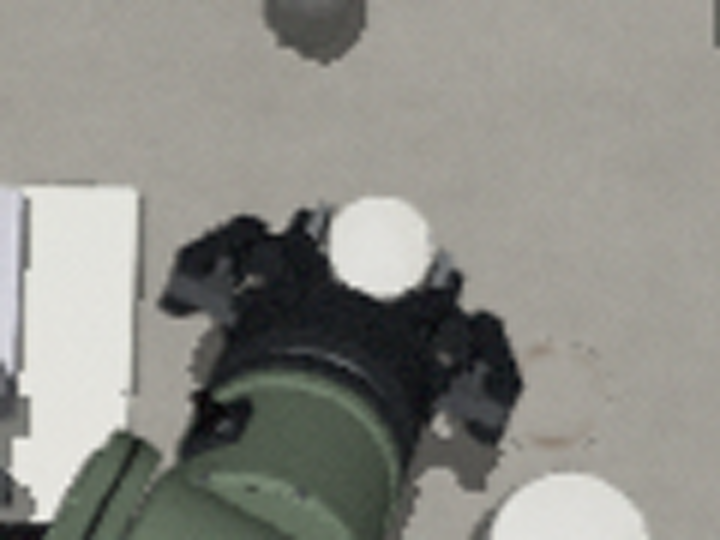

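```bash
cat >> h.py <<'E'
def foot_pose(f,h,G):
    """G: dict with p,R at grasp, foot B, heading h0 ; f mixer foot"""
    Rz=Rt.from_euler("z",h-G["h"]).as_matrix()
    return mw(f,M)[0]+Rz@(G["p"]-G["B"]), Rz@G["R"]
E
python3 - <<'E'
from h import *
s,p,R=cur()
h=np.arctan2(R[1,0],R[0,0]);print("heading",h,"tilt",np.degrees(np.arccos(-R[2,0])),R[2,1])
G=dict(p=p,R=R,B=np.array([644.5,-204.5,0]),h=h);pickle.dump(G,open("G.pkl","wb"))
w=[foot_pose((27.5,-280.5,60),h,G),foot_pose((27.5,-280.5,175),h,G),foot_pose((-150,0,175),M[2],G)]
path(p,R,w,1,35,8)
E
```

```text
heading -0.40528514567876867 tilt 35.32391396235751 0.0008868674652342257
16
[[1,[-0.025,0.0,-0.017],[0.0,0.0,0.0]],[1,[-0.049,0.0,-0.035],[0.0,0.0,0.0]],[1,[-0.072,0.0,-0.051],[0.0,0.0,0.0]],[1,[-0.096,0.0,-0.068],[0.0,0.0,0.0]],[1,[-0.119,0.0,-0.085],[0.0,0.0,0.0]],[1,[-0.143,0.0,-0.101],[0.0,0.0,0.0]],[1,[-0.158,-0.019,-0.08],[-1.6,0.0,-1.2]],[1,[-0.173,-0.038,-0.059],[-3.3,0.0,-2.3]],[1,[-0.188,-0.057,-0.037],[-4.9,0.0,-3.5]],[1,[-0.203,-0.077,-0.016],[-6.6,0.0,-4.7]],[1,[-0.218,-0.096,0.005],[-8.2,0.0,-5.8]],[1,[-0.234,-0.115,0.027],[-9.9,0.0,-7.0]],[1,[-0.249,-0.134,0.048],[-11.5,0.0,-8.2]],[1,[-0.264,-0.153,0.069],[-13.2,0.0,-9.3]],[1,[-0.279,-0.173,0.091],[-14.8,0.0,-10.5]],[1,[-0.294,-0.192,0.112],[-16.5,0.0,-11.7]]]
```

```bash
python3 - <<'E'
from h import *
s,p,R=cur()
G=pickle.load(open("G.pkl","rb"));h=G["h"]
w=[foot_pose((27.5,-280.5,175),h,G),foot_pose((-120,0,175),M[2],G)]
path(p,R,w,1,35,8)
E
```

```text
15
[[1,[-0.024,0.0,-0.017],[0.0,0.0,0.0]],[1,[-0.048,0.0,-0.034],[0.0,0.0,0.0]],[1,[-0.071,0.0,-0.051],[0.0,0.0,0.0]],[1,[-0.095,0.0,-0.067],[0.0,0.0,0.0]],[1,[-0.119,0.0,-0.084],[0.0,0.0,0.0]],[1,[-0.143,0.0,-0.101],[0.0,0.0,0.0]],[1,[-0.158,-0.022,-0.08],[-1.8,0.0,-1.3]],[1,[-0.173,-0.045,-0.059],[-3.7,0.0,-2.6]],[1,[-0.188,-0.067,-0.038],[-5.5,0.0,-3.9]],[1,[-0.203,-0.09,-0.017],[-7.3,0.0,-5.2]],[1,[-0.218,-0.112,0.004],[-9.2,0.0,-6.5]],[1,[-0.233,-0.135,0.026],[-11.0,0.0,-7.8]],[1,[-0.248,-0.157,0.047],[-12.8,0.0,-9.1]],[1,[-0.263,-0.18,0.068],[-14.7,0.0,-10.4]],[1,[-0.278,-0.202,0.089],[-16.5,0.0,-11.7]]]
```

{"op": "carry_out", "data": {"deltas": [[1,[-0.012,0,-0.008],[0,0,0]],[1,[-0.03,0,-0.021],[0,0,0]],[1,[-0.048,0,-0.034],[0,0,0]],[1,[-0.071,0,-0.051],[0,0,0]],[1,[-0.095,0,-0.067],[0,0,0]],[1,[-0.119,0,-0.084],[0,0,0]],[1,[-0.143,0,-0.101],[0,0,0]],[1,[-0.158,-0.022,-0.08],[-1.8,0,-1.3]],[1,[-0.173,-0.045,-0.059],[-3.7,0,-2.6]],[1,[-0.188,-0.067,-0.038],[-5.5,0,-3.9]],[1,[-0.203,-0.09,-0.017],[-7.3,0,-5.2]],[1,[-0.218,-0.112,0.004],[-9.2,0,-6.5]],[1,[-0.233,-0.135,0.026],[-11.0,0,-7.8]],[1,[-0.248,-0.157,0.047],[-12.8,0,-9.1]],[1,[-0.263,-0.18,0.068],[-14.7,0,-10.4]],[1,[-0.278,-0.202,0.089],[-16.5,0,-11.7]],[1,[-0.278,-0.202,0.089],[-16.5,0,-11.7]],[1,[-0.278,-0.202,0.089],[-16.5,0,-11.7]]]}}

```text
clock: 6.5
eef_pos: [480.9, 85.3, 277.0]
ee_rot: [0.888, -0.022, -0.46, -0.011]
ft_force: [0.5, -0.8, -0.6]
opening: 44.3
```

```bash
cat > look.py <<'E'
import sys,cv2
from bench import arm
def look(tag,sb=(150,150,250,200),tb=(140,110,240,200),f=3):
    for n,b in(("scene",sb),("top",tb)):
        q=arm.read_camera(n); k=q["img"][b[1]:b[1]+b[3],b[0]:b[0]+b[2],::-1]
        cv2.imwrite(f"pics/{n}_{tag}.png",cv2.resize(k,None,fx=f,fy=f,interpolation=cv2.INTER_CUBIC))
E
python3 - <<'E'
from h import *
from look import look
s,p,R=cur();print(p,s["joint_pos"].round(2),s["opening"],s["clock"])
G=pickle.load(open("G.pkl","rb"))
P,Q=foot_pose((-120,0,175),M[2],G);print(delta(p,R,P,Q))
w=[foot_pose((-110,0,80),M[2],G),foot_pose((-70,0,57),M[2],G),foot_pose((-3,0,57),M[2],G)]
path(p,R,w,1,30,8)
look("4")
E
```

```text
[480.88147919  85.27588104 276.97479902] [ 0.02 -0.22  2.12 -0.07  0.63  1.68] 44.308344781325914 6.5
(array([ 0.0006,  0.0003, -0.0008]), array([0.08, 0.06, 0.03]))
9
[[1,[0.021,0.0,0.011],[0.0,0.0,0.0]],[1,[0.042,0.0,0.023],[0.0,0.0,0.0]],[1,[0.063,0.0,0.034],[0.1,0.0,0.0]],[1,[0.084,0.0,0.046],[0.1,0.1,0.0]],[1,[0.105,0.0,0.036],[0.1,0.1,0.0]],[1,[0.126,0.0,0.026],[0.1,0.1,0.0]],[1,[0.139,0.0,0.008],[0.1,0.1,0.0]],[1,[0.152,0.0,-0.01],[0.1,0.1,0.0]],[1,[0.165,0.0,-0.028],[0.1,0.1,0.0]]]
```

View pics/scene_4.png

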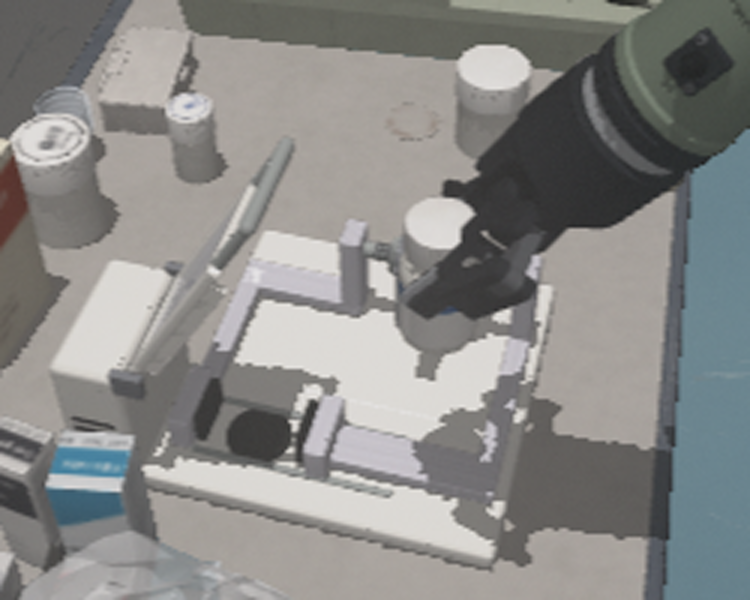

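View pics/top_4.png

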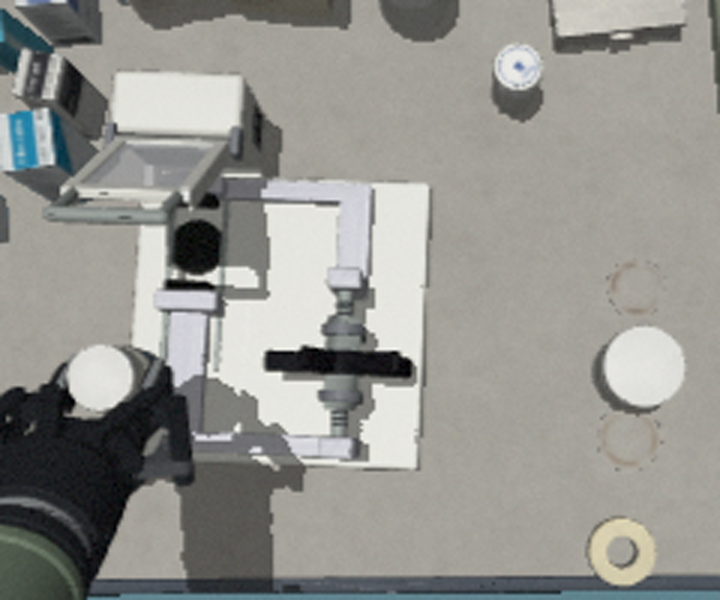

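```bash
python3 - <<'E'
from h import *
S=pickle.load(open("scene0.pkl","rb"));T=pickle.load(open("top0.pkl","rb"))
w=mw((-120,0,263),M);print(w,((proj(T,w)[0]-[140,110])*3).round(),((proj(S,w)[0]-[150,150])*3).round())
E
```

```text
[[511.96659884  83.42107314 263.        ]] [ 96. 378.] [441. 220.]
```

{"op": "carry_out", "data": {"deltas": [[1,[0.021,0.0,0.011],[0,0,0]],[1,[0.042,0.0,0.023],[0,0,0]],[1,[0.063,0.0,0.034],[0.1,0,0]],[1,[0.084,0.0,0.046],[0.1,0.1,0]],[1,[0.105,0.0,0.036],[0.1,0.1,0]],[1,[0.126,0.0,0.026],[0.1,0.1,0]],[1,[0.126,0.0,0.026],[0.1,0.1,0]],[1,[0.126,0.0,0.026],[0.1,0.1,0]]]}}

```text
clock: 7.4
eef_pos: [533.5, 80.5, 158.9]
ee_rot: [0.888, -0.025, -0.459, -0.013]
ft_force: [0.0, -0.1, -0.8]
opening: 44.5
```

```bash
python3 - <<'E'
from h import *
from look import look
s,p,R=cur();print(p,s["joint_pos"].round(2),s["opening"],s["clock"])
G=pickle.load(open("G.pkl","rb"))
P,Q=foot_pose((-70,0,57),M[2],G);print(delta(p,R,P,Q))
w=[foot_pose((-3,0,58),M[2],G)]
path(p,R,w,1,17,8)
look("5")
E
```

```text
[533.45446444  80.47432561 158.90844469] [ 0.01  0.12  2.1  -0.12  0.31  1.73] 44.491760970759415 7.4
(array([-0.0011, -0.0017,  0.0014]), array([-0.2 ,  0.01, -0.1 ]))
4
[[1,[0.009,-0.001,-0.013],[-0.1,0.0,-0.0]],[1,[0.018,-0.001,-0.027],[-0.1,0.0,-0.1]],[1,[0.028,-0.001,-0.04],[-0.1,0.0,-0.1]],[1,[0.037,-0.002,-0.054],[-0.2,0.0,-0.1]]]
```

View pics/scene_5.png

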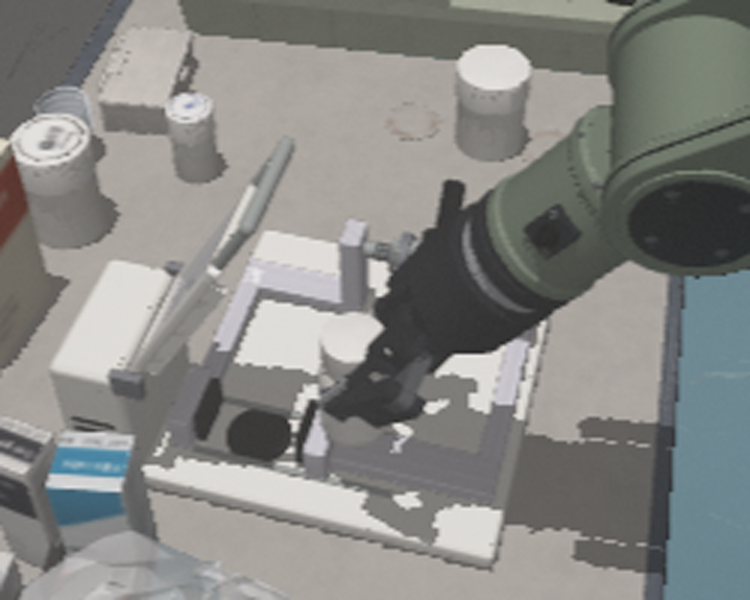

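View pics/top_5.png

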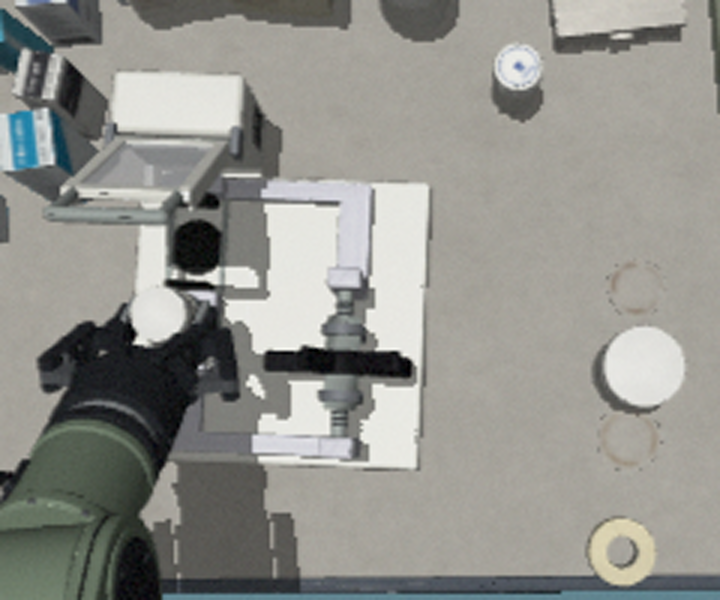

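{"op": "carry_out", "data": {"deltas": [[1,[0.009,-0.001,-0.013],[-0.1,0,0]],[1,[0.018,-0.001,-0.027],[-0.1,0,-0.1]],[1,[0.028,-0.001,-0.04],[-0.1,0,-0.1]],[1,[0.037,-0.002,-0.054],[-0.2,0,-0.1]],[1,[0.037,-0.002,-0.054],[-0.2,0,-0.1]],[1,[0.037,-0.002,-0.054],[-0.2,0,-0.1]]]}}

```text
clock: 8.1
eef_pos: [597.8, 79.4, 161.0]
ee_rot: [0.888, -0.023, -0.459, -0.011]
ft_force: [-0.5, -0.5, -0.1]
opening: 44.4
```

```bash
python3 - <<'E'
from h import *
from look import look
s,p,R=cur();print(p,s["joint_pos"].round(2),s["opening"],s["clock"],s["ft_force"])
G=pickle.load(open("G.pkl","rb"))
P,Q=foot_pose((-3,0,58),M[2],G);print(delta(p,R,P,Q))
w=[foot_pose((0,0,20),M[2],G)]
path(p,R,w,1,8,8)
look("6",sb=(180,180,160,120),tb=(140,130,160,120),f=5)
S=pickle.load(open("scene0.pkl","rb"));T=pickle.load(open("top0.pkl","rb"))
w=mw((-3,0,58+88),M);print(w,((proj(T,w)[0]-[140,130])*5).round(),((proj(S,w)[0]-[180,180])*5).round())
E
```

```text
[597.79290287  79.40996505 161.03767854] [ 0.    0.23  1.96 -0.09  0.34  1.7 ] 44.39014076122893 8.1 [-0.45301844 -0.52473826 -0.07285843]
(array([ 0.0014,  0.0006, -0.0001]), array([ 0.03, -0.05,  0.03]))
5
[[1,[0.007,0.0,0.004],[0.0,-0.0,0.0]],[1,[0.014,0.0,0.008],[0.0,-0.0,0.0]],[1,[0.021,0.0,0.012],[0.0,-0.0,0.0]],[1,[0.027,0.0,0.015],[0.0,-0.0,0.0]],[1,[0.034,0.001,0.019],[0.0,-0.1,0.0]]]
[[628.80416497  77.25802683 146.        ]] [265. 271.] [270. 374.]
```

View pics/scene_6.png

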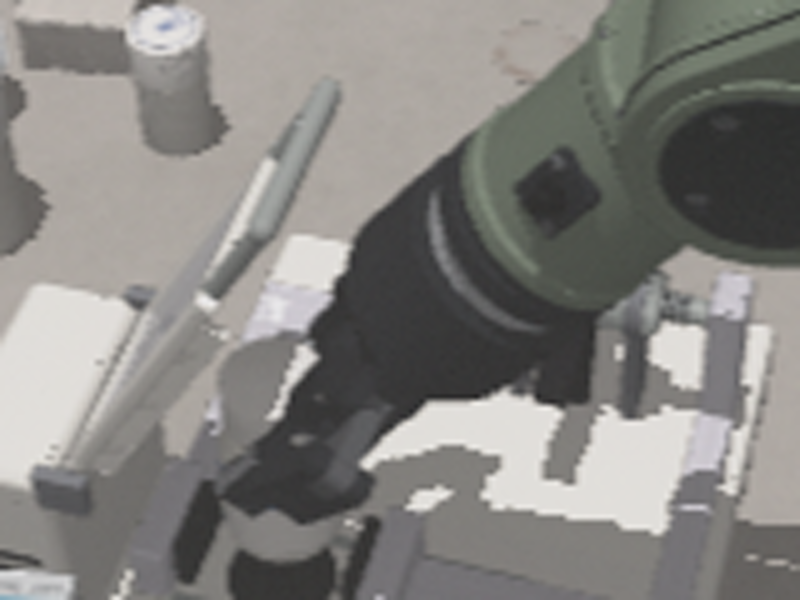

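View pics/top_6.png

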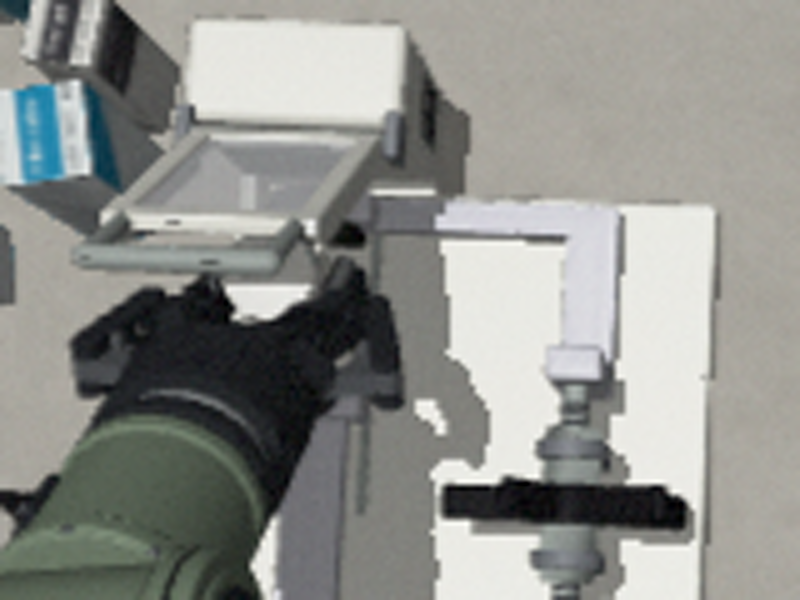

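{"op": "carry_out", "data": {"deltas": [[1,[0.007,0,0.004],[0,0,0]],[1,[0.014,0,0.008],[0,0,0]],[1,[0.021,0,0.012],[0,0,0]],[1,[0.027,0,0.015],[0,0,0]],[1,[0.032,0,0.018],[0,0,0]],[1,[0.034,0.001,0.019],[0,0,0]],[1,[0.034,0.001,0.019],[0,0,0]],[1,[0.034,0.001,0.019],[0,0,0]]]}}

```text
clock: 9.0
eef_pos: [601.8, 78.4, 122.0]
ee_rot: [0.888, -0.022, -0.459, -0.011]
ft_force: [0.4, -0.1, 0.2]
opening: 44.4
```

```bash
python3 - <<'E'
from h import *
from look import look
s,p,R=cur();print(p,s["joint_pos"].round(2),s["opening"],s["clock"],s["ft_force"])
G=pickle.load(open("G.pkl","rb"))
P,Q=foot_pose((0,0,20),M[2],G);print(delta(p,R,P,Q), P-p)
look("7",sb=(180,180,160,120),tb=(140,130,160,120),f=5)
E
```

```text
[601.75462472  78.3896207  122.00540397] [-0.    0.31  1.96 -0.12  0.25  1.72] 44.43556766980086 9.0 [ 0.35011765 -0.09834413  0.24576289]
(array([-0.    , -0.0002,  0.0001]), array([ 0.05, -0.06,  0.05])) [-0.06727749  0.23363771 -0.04169976]
```

View pics/scene_7.png

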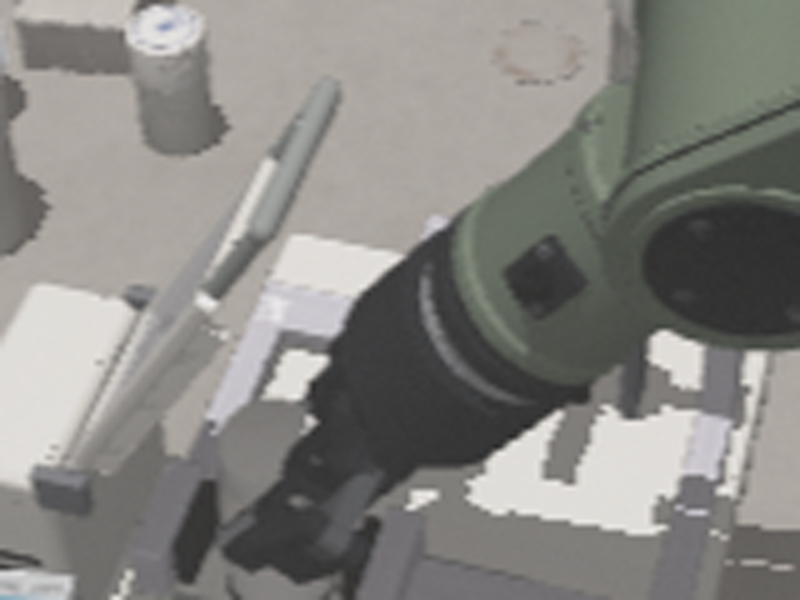

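{"op": "carry_out", "data": {"deltas": [[1,[0.001,0,0.001],[0,0,0]],[1,[0.002,0,0.001],[0,0,0]],[1,[0.002,0,0.001],[0,0,0]]]}}

```text
clock: 9.4
eef_pos: [602.9, 78.3, 121.8]
ee_rot: [0.889, -0.022, -0.457, -0.011]
ft_force: [-7.3, 0.9, 11.2]
opening: 44.4
```

{"op": "carry_out", "data": {"deltas": [[1,[-0.001,0,-0.001],[0,0,0]],[0.8,[-0.001,0,-0.001],[0,0,0]],[0.5,[-0.001,0,-0.001],[0,0,0]],[0.2,[-0.001,0,-0.001],[0,0,0]],[0,[-0.001,0,-0.001],[0,0,0]],[0,[-0.001,0,-0.001],[0,0,0]],[0,[-0.001,0,-0.001],[0,0,0]],[0,[-0.001,0,-0.001],[0,0,0]]]}}

```text
clock: 10.2
eef_pos: [603.2, 78.3, 123.2]
ee_rot: [0.889, -0.022, -0.457, -0.011]
ft_force: [0.6, -0.5, -1.0]
opening: 85.0
```

```bash
python3 - <<'E'
from h import *
from look import look
s,p,R=cur();print(p,s["joint_pos"].round(2),s["opening"],s["clock"],s["ft_force"])
look("8",sb=(180,180,160,120),tb=(140,130,160,120),f=5)
E
```

```text
[603.1588583   78.2973629  123.20272754] [-0.    0.31  1.96 -0.12  0.25  1.72] 85.04385925695841 10.2 [ 0.60041889 -0.54026518 -0.96969715]
```

View pics/scene_8.png

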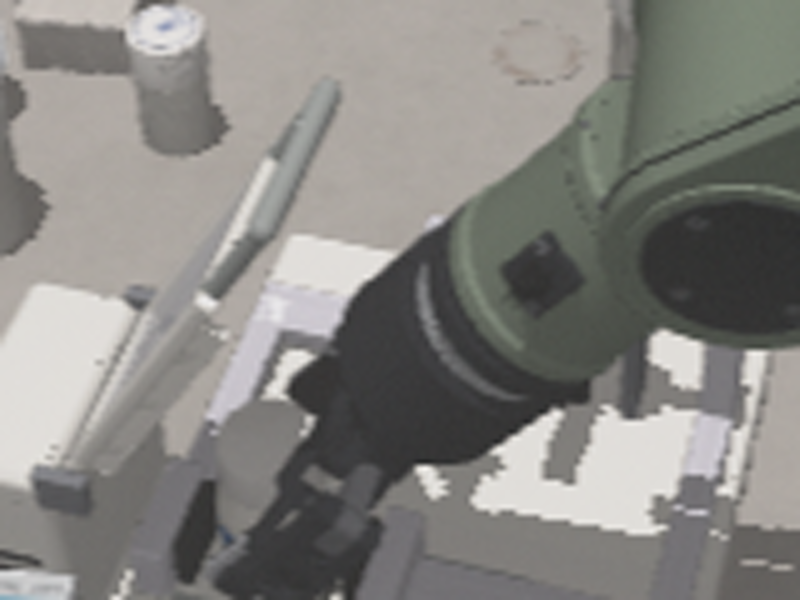

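View pics/top_8.png

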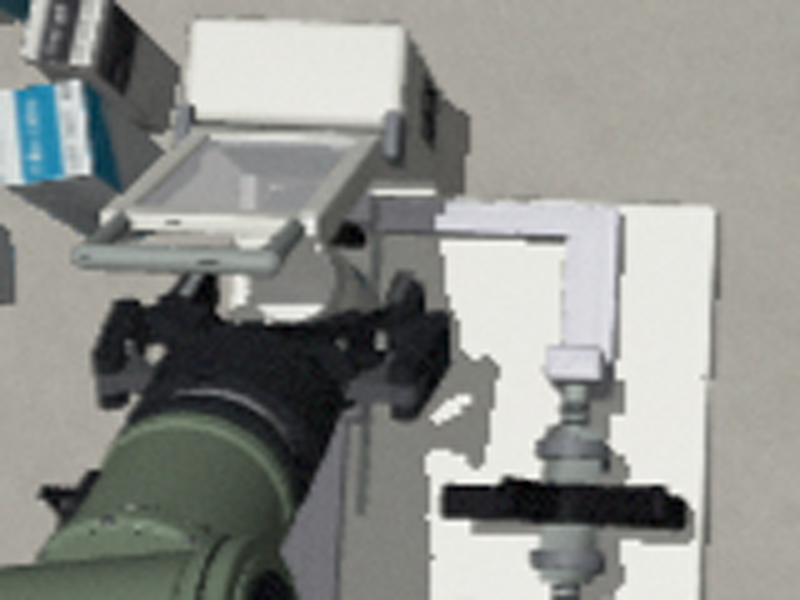

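```bash
python3 - <<'E'
from h import *
import cv2
ims={n:pickle.load(open(n+"0.pkl","rb")) for n in("scene","top")}
def render(p,q,m,F=4):
    im=np.zeros((420*F,560*F),np.uint8)
    def hull(P):
        uv=(proj(p,mw(P,m))+.5)*F; cv2.fillConvexPoly(im,cv2.convexHull(uv.astype(np.int32)),255)
    for k in range(5):
        a=.5+1.2566*k-q; r=np.array([np.sin(a),np.cos(a)]);t=np.array([np.cos(a),-np.sin(a)])
        hull([(-95+sx,*(np.array([-130,85])+r*rr+t*st)) for sx in(-8,8) for rr in(10,60) for st in(-4,4)])
    hull([(-95+sx,-130+18*np.sin(b),85+18*np.cos(b)) for sx in(-8,8) for b in np.linspace(0,6.28,24)])
    return cv2.resize(im,(560,420),interpolation=cv2.INTER_AREA)/255.
obs={}
for n,p in ims.items():
    g=p["img"].astype(float).max(2); roi=np.zeros_like(g)
    c=proj(p,mw((-95,-130,85),M))[0].astype(int); 
    roi[c[1]-35:c[1]+35,c[0]-33:c[0]+33]=1
    d=np.clip((95-g)/45,0,1) if n=="scene" else np.clip((90-g)/45,0,1)
    obs[n]=(d*roi,roi)
    cv2.imwrite(f"pics/d{n}.png",cv2.resize((d*roi*255).astype(np.uint8)[c[1]-35:c[1]+35,c[0]-33:c[0]+33],None,fx=6,fy=6))
for n in ims:
  for dx in((0,0),(2,0),(-2,0),(0,2),(0,-2)):
    m=M+[dx[0],dx[1],0]
    print(n,dx,[round(float((np.abs(render(ims[n],q,m)-obs[n][0])*obs[n][1]).sum()),1) for q in np.arange(0,.31,.05)])
E
```

```text
scene (0, 0) [291.8, 284.9, 283.1, 290.7, 297.0, 314.4, 323.6]
scene (2, 0) [278.1, 267.4, 268.5, 268.2, 275.7, 282.2, 286.9]
scene (-2, 0) [352.8, 345.8, 346.0, 349.9, 360.7, 365.7, 372.9]
scene (0, 2) [296.5, 282.1, 281.6, 283.0, 296.2, 307.6, 314.2]
scene (0, -2) [297.6, 288.2, 291.4, 299.9, 310.0, 318.3, 328.2]
top (0, 0) [157.6, 154.3, 153.5, 150.7, 148.9, 150.8, 157.4]
top (2, 0) [100.1, 102.2, 102.4, 99.9, 102.1, 108.1, 112.6]
top (-2, 0) [232.5, 231.4, 230.8, 229.4, 226.6, 230.9, 233.9]
top (0, 2) [163.4, 162.1, 157.7, 158.9, 162.2, 162.5, 161.1]
top (0, -2) [156.7, 150.7, 148.7, 148.9, 142.1, 149.1, 157.0]
```

{"op": "carry_out", "data": {"deltas": [[0,[-0.02,0,0],[0,0,0]],[0,[-0.05,0,0],[0,0,0]],[0,[-0.08,0,0],[0,0,0]],[0,[-0.11,0,0],[0,0,0]],[0,[-0.14,0,0],[0,0,0]],[0,[-0.14,0,0],[0,0,0]]]}}

```text
clock: 10.9
eef_pos: [522.3, 82.8, 241.1]
ee_rot: [0.891, -0.022, -0.454, -0.011]
ft_force: [1.2, -0.3, 1.1]
opening: 85.6
```

```bash
cat >> h.py <<'E'
C=np.array([-93,-130,85.])
Rm=Rt.from_euler("z",M[2]).as_matrix()
def wing_pose(a,r,off=(0,0,0)):
    rd=np.array([0,np.sin(a),np.cos(a)]);t=np.array([0,np.cos(a),-np.sin(a)])
    return pose(mw(C+rd*r+off,M)[0],Rm@-rd,Rm@-t)
E
python3 - <<'E'
from h import *
s,p,R=cur();print(s["joint_pos"].round(2))
a=.4
w=[wing_pose(a,140,(-35,0,0)),wing_pose(a,120)]
path(p,R,w[:1],0.55,35,7)
E
```

```text
[ 0.01 -0.07  2.08 -0.07  0.5   1.68]
7
[[0.55,[-0.004,0.008,0.0],[-1.0,-5.1,3.2]],[0.55,[-0.008,0.015,0.001],[-2.0,-10.2,6.3]],[0.55,[-0.013,0.023,0.001],[-3.0,-15.2,9.5]],[0.55,[-0.017,0.031,0.001],[-4.0,-20.3,12.7]],[0.55,[-0.021,0.039,0.001],[-5.0,-25.4,15.8]],[0.55,[-0.025,0.047,0.002],[-6.0,-30.5,19.0]],[0.55,[-0.029,0.054,0.002],[-7.0,-35.6,22.2]]]
```

{"op": "carry_out", "data": {"deltas": [[0.55,[-0.004,0.008,0.0],[-1.0,-5.1,3.2]],[0.55,[-0.008,0.015,0.001],[-2.0,-10.2,6.3]],[0.55,[-0.013,0.023,0.001],[-3.0,-15.2,9.5]],[0.55,[-0.017,0.031,0.001],[-4.0,-20.3,12.7]],[0.55,[-0.021,0.039,0.001],[-5.0,-25.4,15.8]],[0.55,[-0.025,0.047,0.002],[-6.0,-30.5,19.0]],[0.55,[-0.029,0.054,0.002],[-7.0,-35.6,22.2]],[0.55,[-0.029,0.054,0.002],[-7.0,-35.6,22.2]],[0.55,[-0.029,0.054,0.002],[-7.0,-35.6,22.2]]]}}

```text
clock: 11.8
eef_pos: [501.3, 30.0, 262.1]
ee_rot: [-0.689, 0.158, 0.697, -0.122]
ft_force: [0.3, -0.1, 0.1]
opening: 38.6
```

```bash
python3 - <<'E'
from h import *
from look import look
s,p,R=cur();print(p,s["joint_pos"].round(2),s["opening"],s["clock"],s["ft_force"])
a=.4
print(delta(p,R,*wing_pose(a,140,(-35,0,0))))
path(p,R,[wing_pose(a,100),wing_pose(a,46)],0.55,20,7)
look("9")
E
```

```text
[501.27747462  30.04446426 262.08303896] [ 0.07  0.15  1.74 -0.41  1.33  1.81] 38.55012478469868 11.8 [ 0.27715794 -0.11893881  0.1162522 ]
(array([-0.0011,  0.0012,  0.0001]), array([0.02, 0.04, 0.07]))
6
[[0.55,[0.013,0.0,-0.012],[0.0,0.0,0.0]],[0.55,[0.026,0.001,-0.023],[0.0,0.0,0.0]],[0.55,[0.039,0.001,-0.035],[0.0,0.0,0.1]],[0.55,[0.057,0.001,-0.035],[0.0,0.0,0.1]],[0.55,[0.075,0.001,-0.035],[0.0,0.0,0.1]],[0.55,[0.093,0.001,-0.035],[0.0,0.0,0.1]]]
```

View pics/scene_9.png

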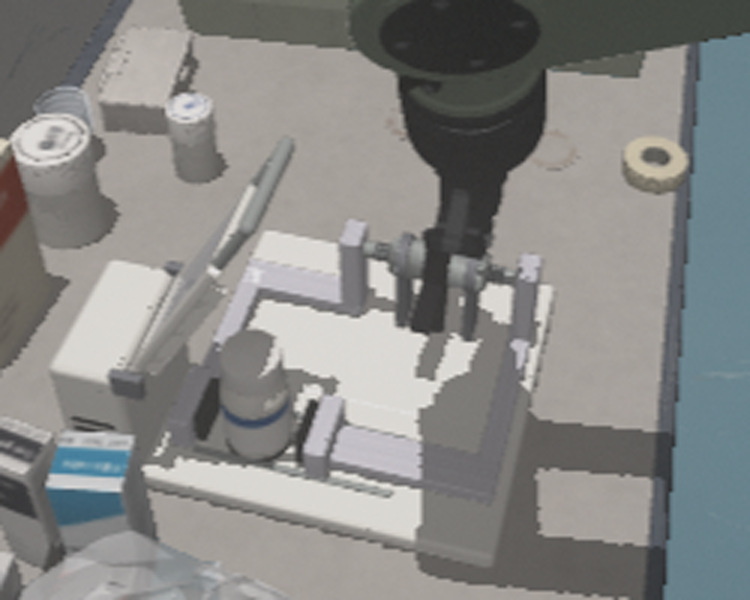

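View pics/top_9.png

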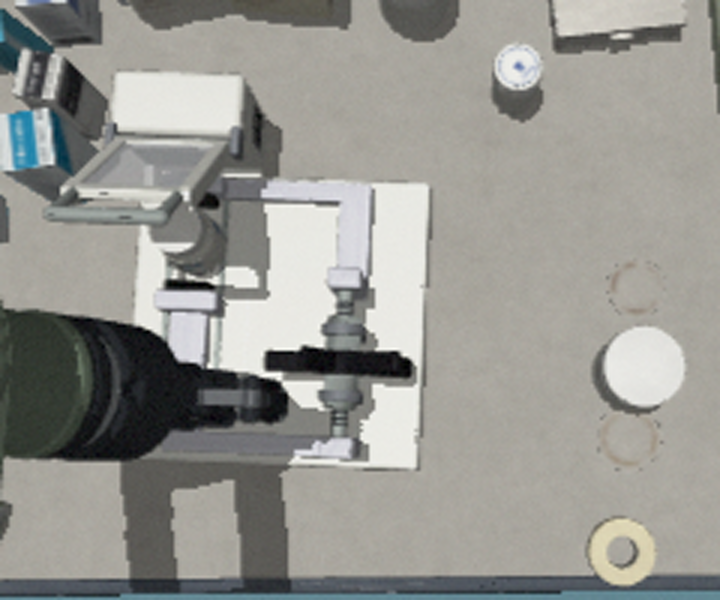

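{"op": "carry_out", "data": {"deltas": [[0.55,[0.013,0.0,-0.012],[0,0,0]],[0.55,[0.026,0.001,-0.023],[0,0,0]],[0.55,[0.039,0.001,-0.035],[0,0,0]],[0.55,[0.039,0.001,-0.035],[0,0,0]]]}}

```text
clock: 12.3
eef_pos: [534.1, 11.5, 225.4]
ee_rot: [-0.688, 0.158, 0.698, -0.122]
ft_force: [-0.8, -0.4, 0.1]
opening: 38.5
```

```bash
python3 - <<'E'
from h import *
from look import look
s,p,R=cur();print(p,s["joint_pos"].round(2),s["opening"],s["clock"],s["ft_force"])
a=.4
print(delta(p,R,*wing_pose(a,100)))
path(p,R,[wing_pose(a,46)],0.55,15,7)
look("10",sb=(240,170,120,100),tb=(190,180,120,100),f=6)
E
```

```text
[534.07962392  11.46486355 225.39079932] [ 0.04  0.25  1.7  -0.42  1.26  1.8 ] 38.49814291457621 12.3 [-0.78864451 -0.35653291  0.06912292]
(array([-0.0015, -0.    , -0.0011]), array([0.01, 0.16, 0.07]))
4
[[0.55,[0.013,0.0,-0.0],[0.0,0.0,0.0]],[0.55,[0.026,0.0,-0.001],[0.0,0.1,0.0]],[0.55,[0.039,0.0,-0.001],[0.0,0.1,0.1]],[0.55,[0.052,0.0,-0.001],[0.0,0.2,0.1]]]
```

View pics/scene_10.png

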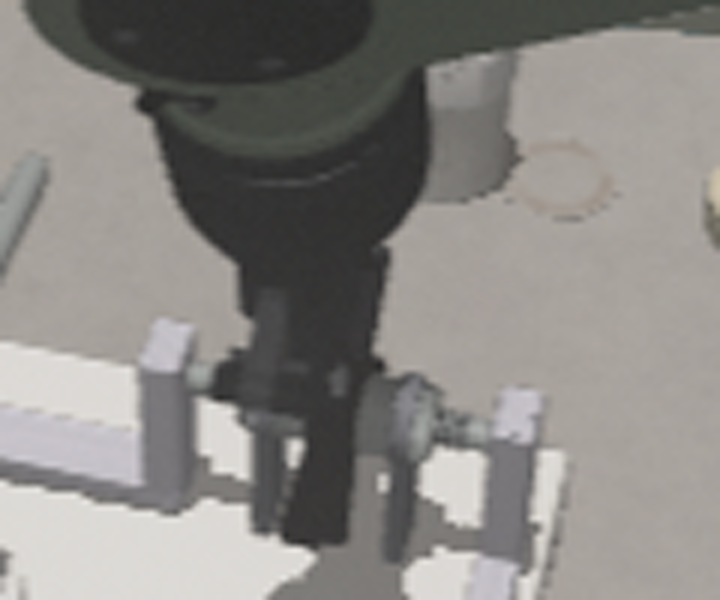

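View pics/top_10.png

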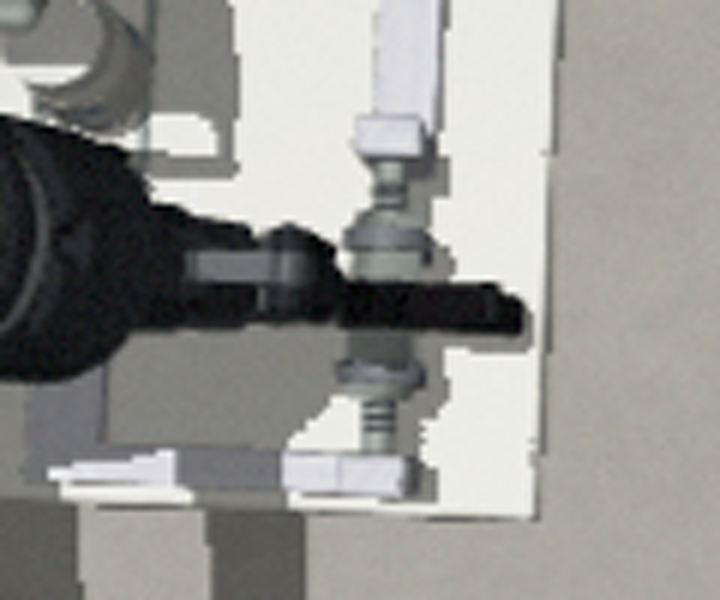

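```bash
python3 - <<'E'
from h import *
S=pickle.load(open("scene0.pkl","rb"));T=pickle.load(open("top0.pkl","rb"))
s,p,R=cur()
for d in(0,53.9,70): 
    w=[p+R[:,0]*d];print(d,w[0].round(),((proj(T,w)[0]-[190,180])*6).round(),((proj(S,w)[0]-[240,170])*6).round())
w=mw(C,M);print(w,((proj(T,w)[0]-[190,180])*6).round(),((proj(S,w)[0]-[240,170])*6).round())
E
```

```text
0 [534.  12. 227.] [154. 270.] [309. 225.]
53.9 [533.  -9. 177.] [244. 285.] [321. 293.]
70 [532. -15. 162.] [268. 289.] [325. 312.]
[[532.08128486 -47.82068624  85.        ]] [383. 304.] [337. 398.]
```

{"op": "carry_out", "data": {"deltas": [[0.55,[0.013,0.0,0],[0,0,0]],[0.55,[0.026,0.0,-0.001],[0,0,0]],[0.55,[0.039,0.0,-0.001],[0,0,0]],[0.55,[0.051,0.0,-0.001],[0,0,0]],[0.55,[0.051,0.0,-0.001],[0,0,0]]]}}

```text
clock: 12.9
eef_pos: [532.1, -8.5, 177.3]
ee_rot: [-0.687, 0.158, 0.699, -0.122]
ft_force: [-0.6, 0.2, -0.6]
opening: 38.3
```

```bash
python3 - <<'E'
from h import *
from look import look
s,p,R=cur();print(p,s["joint_pos"].round(2),s["opening"],s["clock"],s["ft_force"])
a=.4
print(delta(p,R,*wing_pose(a,46)))
look("11",sb=(240,170,120,100),tb=(190,180,120,100),f=6)
E
```

```text
[532.14131052  -8.47626685 177.29816832] [-0.    0.31  1.74 -0.44  1.16  1.81] 38.2507300816833 12.9 [-0.60246222  0.20503533 -0.5886254 ]
(array([ 0.0004,  0.0003, -0.002 ]), array([0.06, 0.37, 0.05]))
```

View pics/scene_11.png

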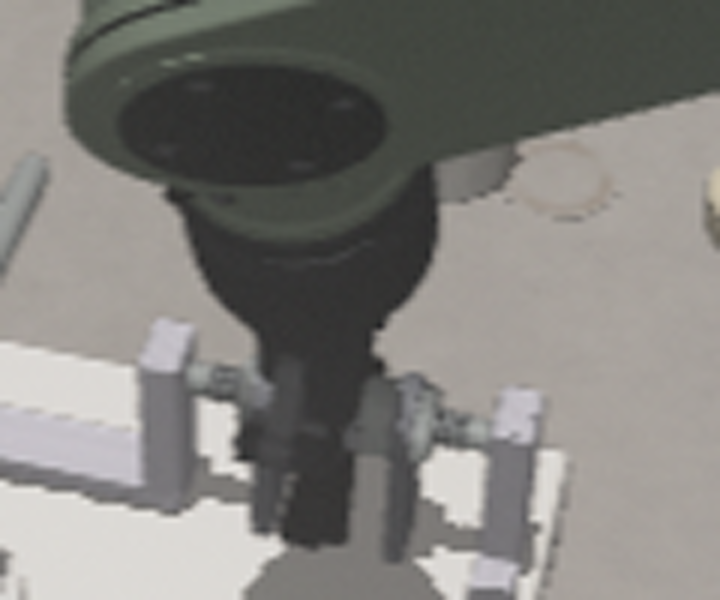

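View pics/top_11.png

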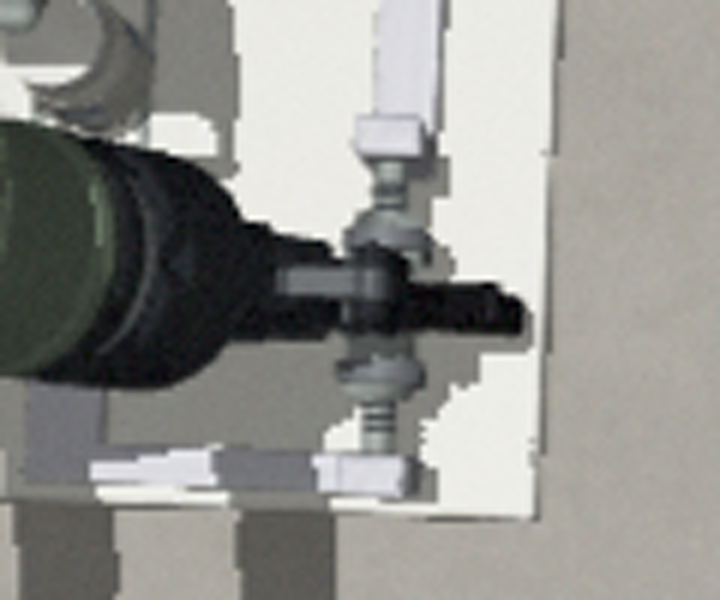

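{"op": "carry_out", "data": {"deltas": [[0.7,[0,0,0.001],[0,0,0]],[0.85,[0,0,0.001],[0,0,0]],[1,[0,0,0.001],[0,0,0]],[1,[0,0,0.001],[0,0,0]],[1,[0,0,0.001],[0,0,0]]]}}

```text
clock: 13.5
eef_pos: [533.0, -6.9, 179.7]
ee_rot: [-0.689, 0.158, 0.697, -0.121]
ft_force: [-0.1, 6.1, 2.2]
opening: 6.9
```

```bash
python3 - <<'E'
from h import *
s,p,R=cur();print(p,s["joint_pos"].round(2),s["opening"],s["clock"],s["ft_force"],s["wrist_torque"])
a=.4
print(delta(p,R,*wing_pose(a,46)))
# swing: rotate current pose about the axis
def rot(p,R,d,ex=-95+0):
    ax=Rm@np.array([1,0,0]);c=mw(C,M)[0]
    Q=Rt.from_rotvec(ax*d).as_matrix() # lean decreases by d: rotation about +x?  r=(0,sin a,cos a)
    return c+Q@(p-c),Q@R
print("lean", np.arctan2((Rm.T@-R[:,0])[1],(Rm.T@-R[:,0])[2]))
x=rot(p,R,.1)[1][:,0];print("lean after +.1",np.arctan2((Rm.T@-x)[1],(Rm.T@-x)[2]))
path(p,R,[rot(p,R,d) for d in np.arange(.09,1.16,.09)],1,60,9)
E
```

```text
[532.95702743  -6.94327236 179.6602723 ] [ 0.    0.31  1.74 -0.44  1.16  1.82] 6.936191038507435 13.5 [-0.05068366  6.07704706  2.17516564] [1.22475701 0.03925225 0.05887907]
(array([ 0.0032,  0.0008, -0.0013]), array([-0.  ,  0.07,  0.17]))
lean 0.39696519300138217
lean after +.1 0.29696519300138224
12
[[1,[0.0,0.009,-0.0],[-0.0,-0.0,-5.2]],[1,[0.002,0.018,-0.0],[-0.0,-0.0,-10.3]],[1,[0.003,0.028,-0.0],[-0.0,-0.0,-15.5]],[1,[0.006,0.036,-0.0],[-0.0,-0.0,-20.6]],[1,[0.01,0.045,-0.0],[-0.0,-0.0,-25.8]],[1,[0.014,0.053,-0.0],[-0.0,-0.0,-30.9]],[1,[0.019,0.061,-0.0],[-0.1,-0.0,-36.1]],[1,[0.025,0.068,-0.0],[-0.1,-0.0,-41.2]],[1,[0.031,0.075,-0.0],[-0.1,-0.0,-46.4]],[1,[0.038,0.081,-0.0],[-0.1,-0.0,-51.6]],[1,[0.046,0.087,-0.0],[-0.1,-0.0,-56.7]],[1,[0.053,0.091,-0.0],[-0.1,-0.0,-61.9]]]
```

{"op": "carry_out", "data": {"deltas": [[1,[0.0,0.009,0],[0,0,-5.2]],[1,[0.002,0.018,0],[0,0,-10.3]],[1,[0.003,0.028,0],[0,0,-15.5]],[1,[0.006,0.036,0],[0,0,-20.6]],[1,[0.01,0.045,0],[0,0,-25.8]],[1,[0.014,0.053,0],[0,0,-30.9]],[1,[0.019,0.061,0],[0,0,-36.1]],[1,[0.025,0.068,0],[0,0,-41.2]],[1,[0.025,0.068,0],[0,0,-41.2]]]}}

```text
clock: 14.4
eef_pos: [529.1, -79.6, 181.8]
ee_rot: [0.7, 0.096, -0.695, -0.136]
ft_force: [4.9, 6.0, -3.3]
opening: 7.0
```

```bash
cat >> h.py <<'E'
def rot(p,R,d):
    ax=Rm@np.array([1,0,0]);c=mw(C,M)[0]
    Q=Rt.from_rotvec(ax*d).as_matrix()
    return c+Q@(p-c),Q@R
def lean(R):
    v=Rm.T@-R[:,0]; return np.arctan2(v[1],v[2])
E
python3 - <<'E'
from h import *
from look import look
s,p,R=cur();print(p,s["joint_pos"].round(2),s["opening"],s["clock"],s["ft_force"],s["wrist_torque"])
print("lean",lean(R))
L=lean(R)
print(delta(p,R,*wing_pose(L,46)))
path(p,R,[rot(p,R,d) for d in np.linspace(0,L+.78,6)[1:]],1,60,9)
look("12")
E
```

```text
[529.13681525 -79.57107307 181.8234298 ] [-0.45  0.3   1.73  0.32  1.26  1.06] 7.016817538872944 14.4 [ 4.88428287  6.04070683 -3.30892271] [ 0.9531334  -0.61047456  0.05158268]
lean -0.3285030072046336
(array([ 0.002 ,  0.0011, -0.0013]), array([-0.27,  0.04, -0.  ]))
5
[[1,[0.0,0.009,-0.0],[-0.0,-0.0,-5.2]],[1,[0.002,0.018,-0.0],[-0.0,-0.1,-10.3]],[1,[0.003,0.027,-0.0],[-0.0,-0.1,-15.5]],[1,[0.006,0.036,-0.0],[-0.0,-0.1,-20.7]],[1,[0.01,0.045,-0.0],[-0.0,-0.1,-25.9]]]
```

View pics/scene_12.png

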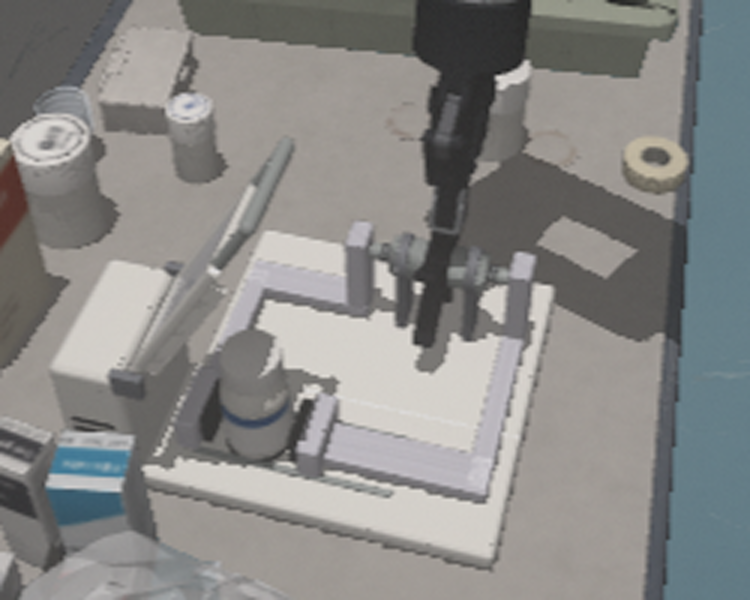

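View pics/top_12.png

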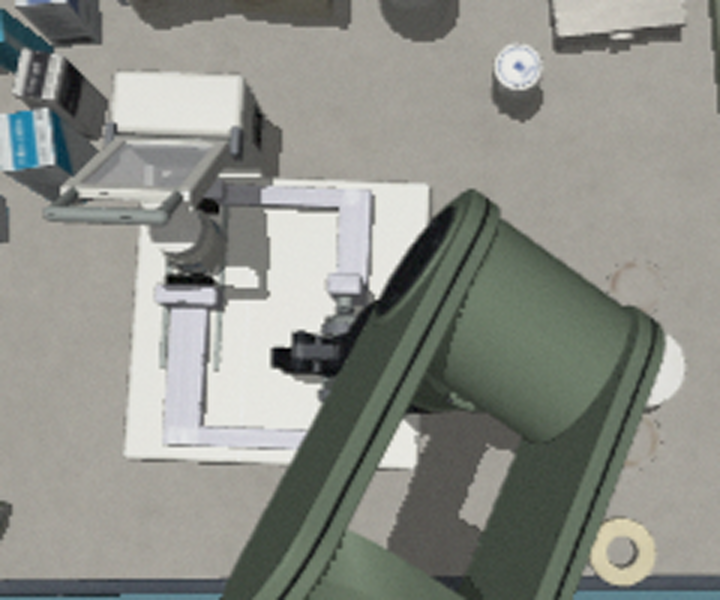

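{"op": "carry_out", "data": {"deltas": [[1,[0.0,0.009,0],[0,0,-5.2]],[1,[0.002,0.018,0],[0,0,-10.3]],[1,[0.003,0.027,0],[0,0,-15.5]],[1,[0.006,0.036,0],[0,0,-20.7]],[1,[0.01,0.045,0],[0,0,-25.9]],[1,[0.01,0.045,0],[0,0,-25.9]]]}}

```text
clock: 15.1
eef_pos: [527.0, -118.6, 157.2]
ee_rot: [0.66, 0.251, -0.646, -0.289]
ft_force: [5.1, 6.6, -0.2]
opening: 7.1
```

```bash
python3 - <<'E'
from h import *
from look import look
s,p,R=cur();print(p,s["joint_pos"].round(2),s["opening"],s["clock"],s["ft_force"],s["wrist_torque"])
L=lean(R);print("lean",L)
print(delta(p,R,*wing_pose(L,46)))
look("13")
E
```

```text
[ 527.0352535  -118.63011772  157.1593048 ] [-0.66  0.5   1.64  0.62  1.52  0.77] 7.066825294236714 15.1 [ 5.07265066  6.55652297 -0.2413352 ] [ 0.72187764 -0.40157784 -0.09028885]
lean -0.7843611024501687
(array([ 0.0013,  0.0007, -0.0013]), array([-0.31, -0.05,  0.  ]))
```

View pics/scene_13.png

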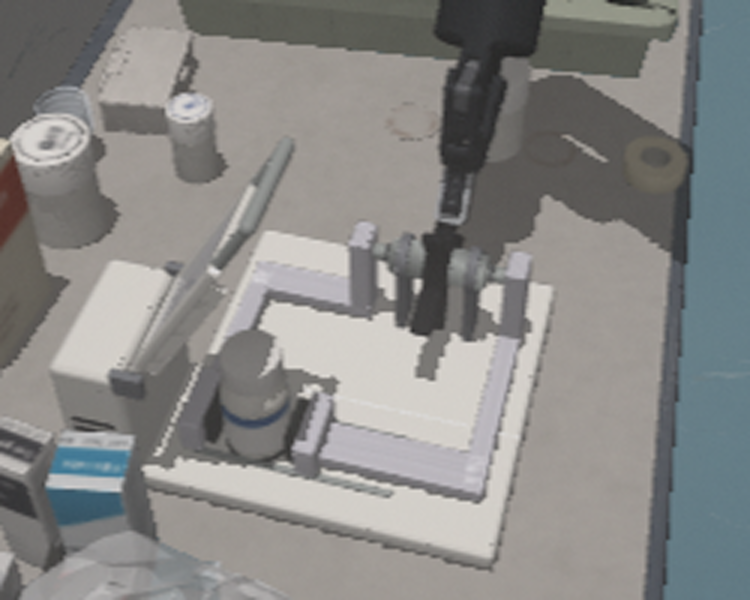

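{"op": "carry_out", "data": {"deltas": [[0.8,[0,0,0],[0,0,0]],[0.55,[0,0,0],[0,0,0]],[0.55,[0,0,0],[0,0,0]],[0.55,[0,0,0],[0,0,0]],[0.55,[-0.02,0,0],[0,0,0]],[0.55,[-0.05,0,0],[0,0,0]],[0.55,[-0.08,0,0],[0,0,0]],[0.55,[-0.08,0,0],[0,0,0]]]}}

```text
clock: 16.0
eef_pos: [525.8, -177.8, 217.7]
ee_rot: [0.664, 0.248, -0.645, -0.285]
ft_force: [0.6, -1.1, -0.3]
opening: 38.2
```

```bash
python3 - <<'E'
from h import *
from look import look
s,p,R=cur();print(p,s["joint_pos"].round(2),s["opening"],s["clock"],s["ft_force"],s["wrist_torque"])
L=lean(R);print("lean",L)
path(p,R,[rot(p,R,d) for d in np.linspace(0,L-.472,11)[1:]],.55,60,9)
look("14")
E
```

```text
[ 525.79416151 -177.82276846  217.7370632 ] [-0.73  0.46  1.55  0.58  1.66  0.79] 38.24047148665803 16.0 [ 0.56221045 -1.07575895 -0.26733831] [-0.31249968  0.02266547 -0.01793818]
lean -0.774150810261115
10
[[0.55,[0.001,-0.023,0.0],[-0.1,0.0,7.1]],[0.55,[0.006,-0.046,0.0],[-0.1,0.0,14.3]],[0.55,[0.013,-0.068,0.0],[-0.1,0.0,21.4]],[0.55,[0.022,-0.089,0.0],[-0.2,0.0,28.6]],[0.55,[0.035,-0.108,0.0],[-0.2,0.0,35.7]],[0.55,[0.049,-0.127,0.0],[-0.3,0.0,42.8]],[0.55,[0.066,-0.142,0.001],[-0.3,0.0,50.0]],[0.55,[0.085,-0.156,0.001],[-0.4,0.1,57.1]],[0.55,[0.105,-0.168,0.001],[-0.4,0.1,64.3]],[0.55,[0.126,-0.176,0.001],[-0.5,0.1,71.4]]]
```

View pics/scene_14.png

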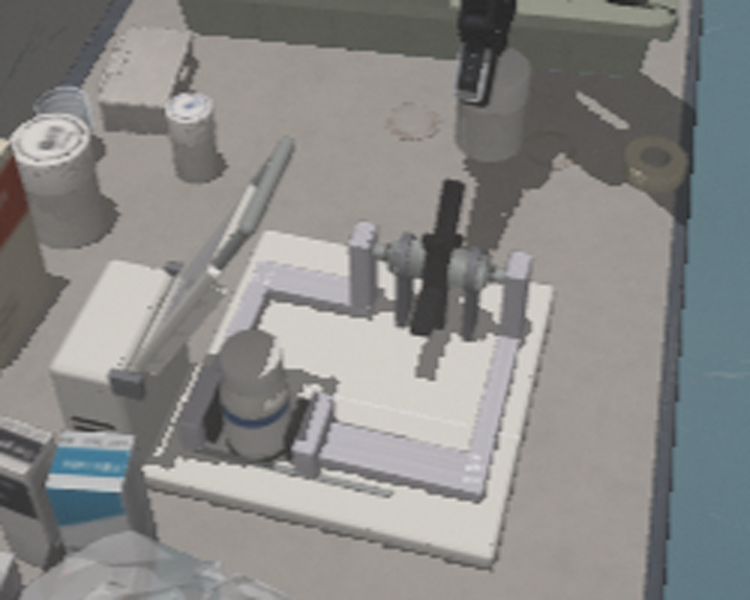

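View pics/top_14.png

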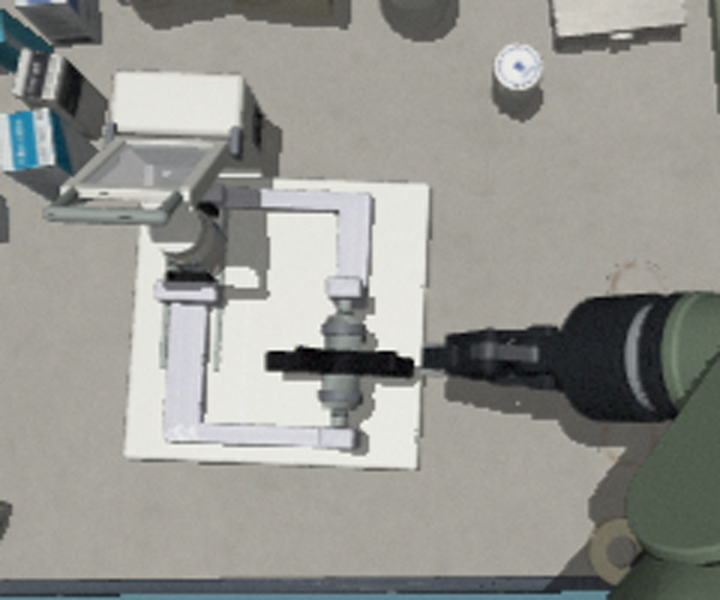

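{"op": "carry_out", "data": {"deltas": [[0.55,[0.001,-0.023,0.0],[0,0,7.1]],[0.55,[0.006,-0.046,0.0],[-0.1,0,14.3]],[0.55,[0.013,-0.068,0.0],[-0.1,0,21.4]],[0.55,[0.022,-0.089,0.0],[-0.2,0,28.6]],[0.55,[0.035,-0.108,0.0],[-0.2,0,35.7]],[0.55,[0.049,-0.127,0.0],[-0.3,0,42.8]],[0.55,[0.066,-0.142,0.001],[-0.3,0,50.0]],[0.55,[0.085,-0.156,0.001],[-0.4,0.1,57.1]],[0.55,[0.105,-0.168,0.001],[-0.4,0.1,64.3]],[0.55,[0.126,-0.176,0.001],[-0.5,0.1,71.4]],[0.55,[0.126,-0.176,0.001],[-0.5,0.1,71.4]],[0.55,[0.126,-0.176,0.001],[-0.5,0.1,71.4]]]}}

```text
clock: 17.3
eef_pos: [533.7, 40.4, 246.3]
ee_rot: [-0.683, 0.179, 0.693, -0.149]
ft_force: [-0.4, 0.1, 0.7]
opening: 38.6
```

```bash
python3 - <<'E'
from h import *
from look import look
s,p,R=cur();print(p,s["joint_pos"].round(2),s["opening"],s["clock"],s["ft_force"],s["wrist_torque"])
L=lean(R);print("lean",L)
path(p,R,[wing_pose(.472,47,(-2,0,0))],.55,15,9)
look("15")
E
```

```text
[533.69999258  40.41686295 246.33355478] [ 0.12  0.26  1.66 -0.47  1.33  1.87] 38.57266057483953 17.3 [-0.42434107  0.14869424  0.71532496] [ 0.21180559  0.03515178 -0.04059638]
lean 0.4675267218832001
6
[[0.55,[0.014,0.001,-0.0],[0.1,-0.0,0.0]],[0.55,[0.028,0.002,-0.0],[0.2,-0.0,0.1]],[0.55,[0.041,0.003,-0.001],[0.3,-0.0,0.1]],[0.55,[0.055,0.004,-0.001],[0.3,-0.0,0.2]],[0.55,[0.069,0.005,-0.001],[0.4,-0.0,0.2]],[0.55,[0.083,0.006,-0.001],[0.5,-0.0,0.3]]]
```

View pics/scene_15.png

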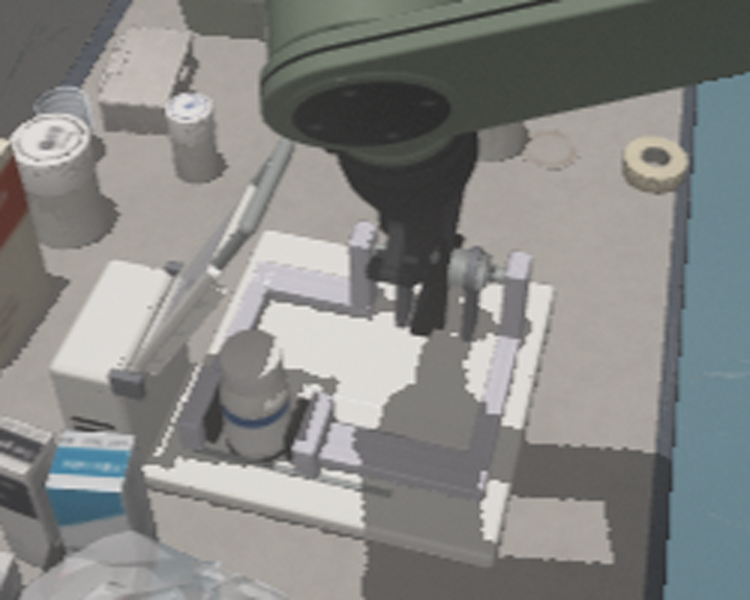

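View pics/top_15.png

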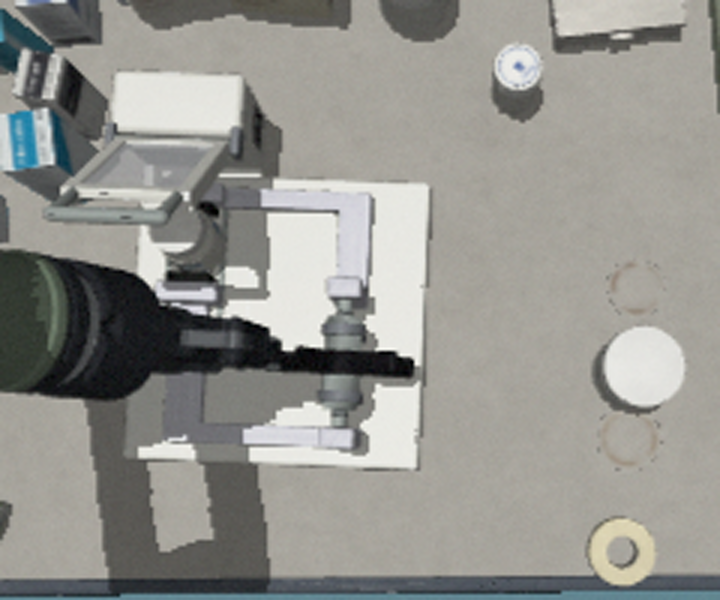

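{"op": "carry_out", "data": {"deltas": [[0.55,[0.014,0.001,0],[0.1,0,0]],[0.55,[0.028,0.002,0],[0.2,0,0.1]],[0.55,[0.041,0.003,-0.001],[0.3,0,0.1]],[0.55,[0.055,0.004,-0.001],[0.3,0,0.2]],[0.55,[0.069,0.005,-0.001],[0.4,0,0.2]],[0.55,[0.083,0.006,-0.001],[0.5,0,0.3]],[0.55,[0.083,0.006,-0.001],[0.5,0,0.3]],[0.75,[0.083,0.006,-0.001],[0.5,0,0.3]],[1,[0.083,0.006,-0.001],[0.5,0,0.3]],[1,[0.083,0.006,-0.001],[0.5,0,0.3]],[1,[0.083,0.006,-0.001],[0.5,0,0.3]],[1,[0.083,0.006,-0.001],[0.5,0,0.3]]]}}

```text
clock: 18.6
eef_pos: [534.1, -1.7, 176.1]
ee_rot: [-0.685, 0.183, 0.69, -0.144]
ft_force: [0.5, 7.0, -4.4]
opening: 6.9
```

```bash
python3 - <<'E'
from h import *
from look import look
s,p,R=cur();print(p,s["joint_pos"].round(2),s["opening"],s["clock"],s["ft_force"],s["wrist_torque"])
L=lean(R);print("lean",L, delta(p,R,*wing_pose(L,47,(-2,0,0))))
path(p,R,[rot(p,R,d) for d in np.linspace(0,L+.23,9)[1:]],1,60,9)
E
```

```text
[534.06847021  -1.66210251 176.10732272] [ 0.04  0.33  1.73 -0.51  1.17  1.89] 6.880488097806701 18.6 [ 0.47904466  7.01240215 -4.36327774] [ 1.90310223 -0.11792532  0.19283895]
lean 0.46650071140390353 (array([0.0012, 0.0003, 0.0016]), array([-0.26, -0.24,  0.  ]))
8
[[1,[0.0,0.009,-0.0],[0.0,-0.0,-5.0]],[1,[0.002,0.018,-0.0],[0.0,-0.0,-10.0]],[1,[0.003,0.026,-0.0],[0.1,-0.1,-15.0]],[1,[0.006,0.035,-0.0],[0.1,-0.1,-19.9]],[1,[0.009,0.043,-0.0],[0.1,-0.1,-24.9]],[1,[0.013,0.051,-0.0],[0.1,-0.1,-29.9]],[1,[0.018,0.059,-0.0],[0.1,-0.2,-34.9]],[1,[0.024,0.066,-0.0],[0.2,-0.2,-39.9]]]
```

{"op": "carry_out", "data": {"deltas": [[1,[0.0,0.009,0],[0,0,-5.0]],[1,[0.002,0.018,0],[0,0,-10.0]],[1,[0.003,0.026,0],[0.1,0,-15.0]],[1,[0.006,0.035,0],[0.1,-0.1,-19.9]],[1,[0.009,0.043,0],[0.1,-0.1,-24.9]],[1,[0.013,0.051,0],[0.1,-0.1,-29.9]],[1,[0.018,0.059,0],[0.1,-0.2,-34.9]],[1,[0.018,0.059,0],[0.1,-0.2,-34.9]],[1,[0.018,0.059,0],[0.1,-0.2,-34.9]]]}}

```text
clock: 19.5
eef_pos: [530.9, -61.2, 185.2]
ee_rot: [0.708, 0.031, -0.702, -0.072]
ft_force: [6.7, 4.4, -11.1]
opening: 7.4
```

```bash
python3 - <<'E'
from h import *
from look import look
s,p,R=cur();print(p,s["joint_pos"].round(2),s["opening"],s["clock"],s["ft_force"],s["wrist_torque"])
L=lean(R);print("lean",L, delta(p,R,*wing_pose(L,47,(-2,0,0))))
path(p,R,[rot(p,R,d) for d in np.linspace(0,.15,6)[1:]],1,60,9)
look("16")
E
```

```text
[530.92687481 -61.16101682 185.23351667] [-0.34  0.26  1.75  0.15  1.18  1.22] 7.415385405330529 19.5 [  6.70740282   4.36237506 -11.14104973] [ 0.62074578 -0.81691482  0.06939237]
lean -0.14627681361149317 (array([0.0002, 0.0014, 0.0015]), array([-0.28, -0.23,  0.  ]))
5
[[1,[0.0,0.003,-0.0],[0.0,-0.0,-1.7]],[1,[0.0,0.006,-0.0],[0.0,-0.0,-3.4]],[1,[0.0,0.009,-0.0],[0.0,-0.0,-5.2]],[1,[0.001,0.012,-0.0],[0.0,-0.0,-6.9]],[1,[0.001,0.015,-0.0],[0.0,-0.0,-8.6]]]
```

View pics/scene_16.png

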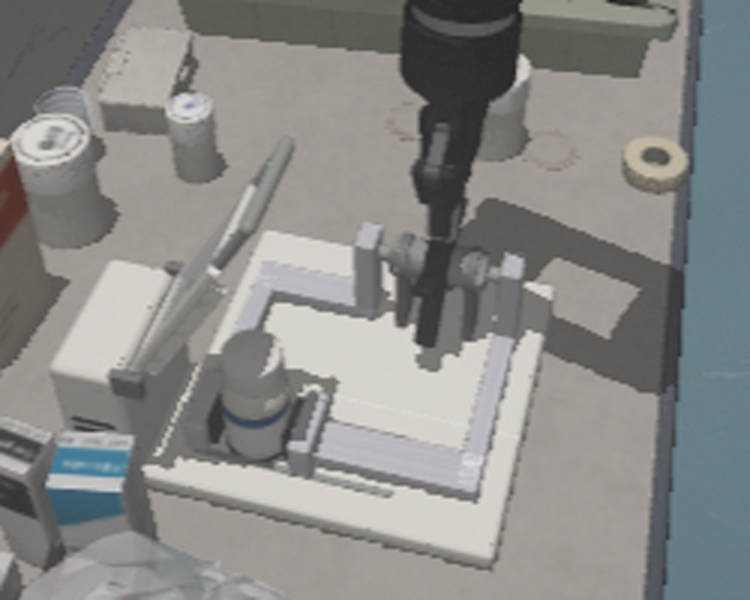

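{"op": "carry_out", "data": {"deltas": [[1,[0,0.003,0],[0,0,-1.7]],[1,[0,0.006,0],[0,0,-3.4]],[1,[0,0.008,0],[0,0,-4.5]],[1,[0,0.009,0],[0,0,-5.2]],[1,[0,0.009,0],[0,0,-5.2]]]}}

```text
clock: 20.1
eef_pos: [530.5, -69.9, 183.5]
ee_rot: [0.705, 0.063, -0.698, -0.103]
ft_force: [3.9, 2.2, -8.4]
opening: 7.3
```

```bash
python3 - <<'E'
from h import *
s,p,R=cur();print(p,s["opening"],s["clock"],s["ft_force"],s["wrist_torque"])
L=lean(R);print("lean",L, delta(p,R,*wing_pose(L,47,(-2,0,0))))
E
```

```text
[530.49036771 -69.92405874 183.49998887] 7.273917297588311 20.1 [ 3.86985096  2.22600032 -8.42089095] [-0.02471699 -0.46054267  0.03366144]
lean -0.2366653301792346 (array([0.    , 0.0016, 0.0016]), array([-0.23, -0.26,  0.  ]))
```

{"op": "carry_out", "data": {"deltas": [[1,[0,0.002,0],[0,0,-1.1]],[1,[0,0.004,0],[0,0,-2.3]],[1,[0,0.005,0],[0,0,-2.9]],[1,[0,0.005,0],[0,0,-2.9]]]}}

```text
clock: 20.5
eef_pos: [530.3, -73.1, 182.8]
ee_rot: [0.703, 0.083, -0.695, -0.122]
ft_force: [4.3, 11.2, -3.7]
opening: 7.1
```

```bash
python3 - <<'E'
from h import *
from look import look
s,p,R=cur();print(p,s["opening"],s["clock"],s["ft_force"],s["wrist_torque"])
L=lean(R);print("lean",L, delta(p,R,*wing_pose(L,47,(-2,0,0))))
look("17")
E
```

```text
[530.33405626 -73.12996502 182.77743063] 7.090989258987927 20.5 [ 4.25552326 11.20557819 -3.67882922] [-0.54606908 -0.20460027 -0.02034183]
lean -0.2907544178401453 (array([0.    , 0.0037, 0.0016]), array([-0.15, -0.26,  0.  ]))
```

View pics/scene_17.png

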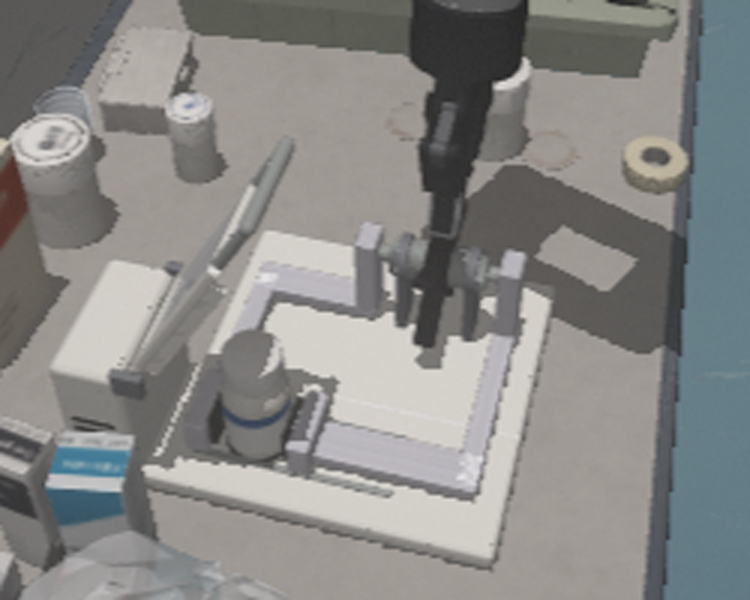

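View pics/top_17.png

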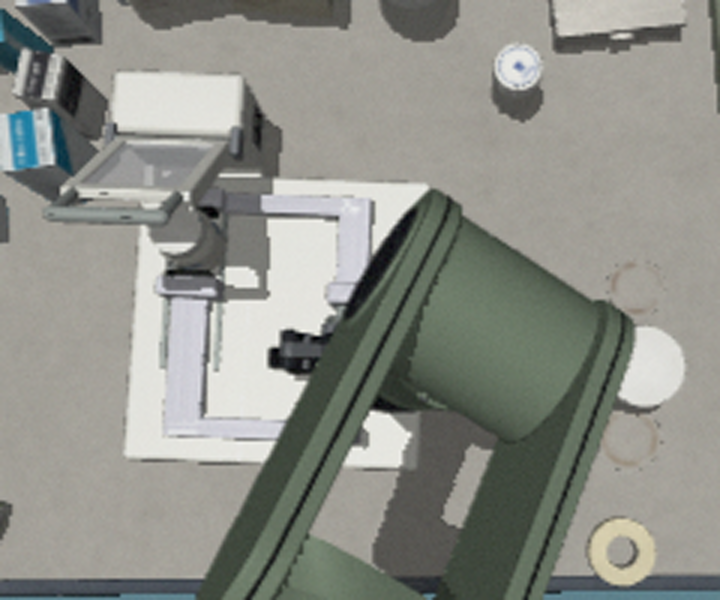

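{"op": "carry_out", "data": {"deltas": [[0.8,[0,0,0],[0,0,0]],[0.55,[0,0,0],[0,0,0]],[0.55,[0,0,0],[0,0,0]],[0.55,[0,0,0],[0,0,0]],[0.55,[-0.02,0,0],[0,0,0]],[0.55,[-0.05,0,0],[0,0,0]],[0.55,[-0.08,0,0],[0,0,0]],[0.55,[-0.12,0,0],[0,0,0]],[0.55,[-0.16,0,0],[0,0,0]],[0.55,[-0.16,0,0],[0,0,0]]]}}

```text
clock: 21.6
eef_pos: [529.7, -121.4, 343.2]
ee_rot: [0.708, 0.08, -0.691, -0.119]
ft_force: [0.0, -0.7, 1.0]
opening: 38.6
```

```bash
python3 - <<'E'
from h import *
from look import look
s,p,R=cur();print(p,s["joint_pos"].round(2),s["opening"],s["clock"],s["ft_force"])
look("18",sb=(200,190,150,120),tb=(150,140,150,120),f=5)
S=pickle.load(open("scene0.pkl","rb"));T=pickle.load(open("top0.pkl","rb"))
for q in(1.8,1.9,2.0):
  for k in range(0,4):
    a=.5+1.2566*k-q;w=mw(C+[0,60*np.sin(a),60*np.cos(a)],M);print(q,k,((proj(T,w)[0]-[150,140])*5).round(),((proj(S,w)[0]-[200,190])*5).round())
E
```

```text
[ 529.71768464 -121.41668304  343.18478628] [-0.5   0.14  1.55  0.26  1.56  1.1 ] 38.59841857257608 21.6 [ 0.01415553 -0.66628954  1.03673173]
1.8 0 [646. 457.] [513. 114.]
1.8 1 [513. 444.] [487. 129.]
1.8 2 [389. 445.] [450. 297.]
1.8 3 [450. 457.] [458. 368.]
1.9 0 [649. 458.] [513. 121.]
1.9 1 [527. 445.] [490. 120.]
1.9 2 [392. 444.] [452. 284.]
1.9 3 [440. 456.] [455. 370.]
2.0 0 [651. 459.] [513. 129.]
2.0 1 [541. 446.] [493. 112.]
2.0 2 [397. 443.] [454. 270.]
2.0 3 [430. 455.] [453. 371.]
```

View pics/scene_18.png

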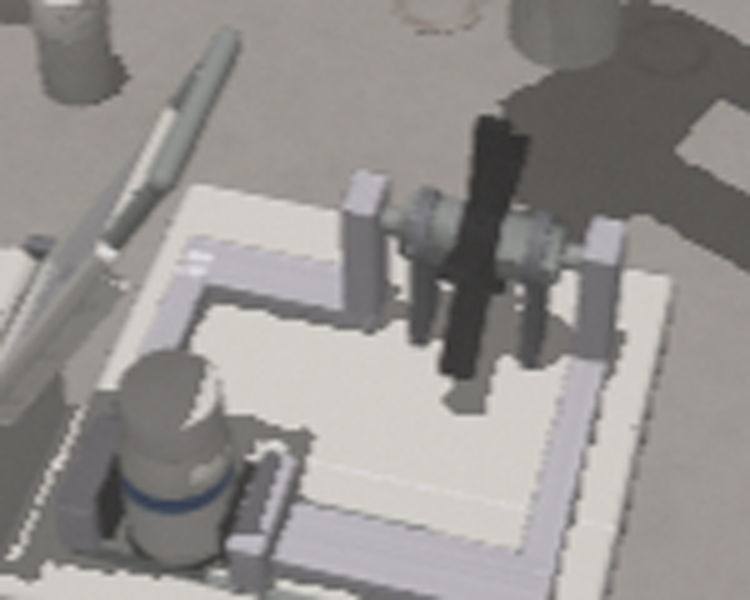

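View pics/top_18.png

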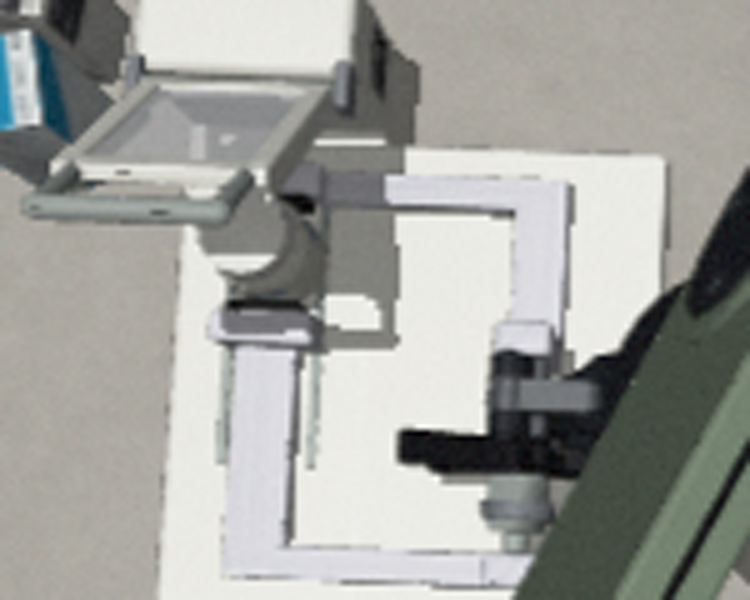

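```bash
cat >> h.py <<'E'
def bar_pose(th,dz=0,dx=2):
    P=np.array([62-170*np.cos(th)+dx,0,120+170*np.sin(th)+dz])
    return pose(mw(P,M)[0],[0,0,-1],Rm@[1.,0,0])
E
python3 - <<'E'
from h import *
s,p,R=cur()
path(p,R,[bar_pose(1.05,90)],.55,45,7)
print(bar_pose(1.05,90)[0])
E
```

```text
14
[[0.55,[-0.001,-0.015,-0.005],[-6.4,-0.9,0.9]],[0.55,[-0.002,-0.031,-0.01],[-12.8,-1.9,1.8]],[0.55,[-0.003,-0.046,-0.016],[-19.2,-2.9,2.7]],[0.55,[-0.004,-0.061,-0.021],[-25.6,-3.8,3.6]],[0.55,[-0.005,-0.077,-0.026],[-32.0,-4.8,4.5]],[0.55,[-0.005,-0.092,-0.031],[-38.4,-5.7,5.4]],[0.55,[-0.006,-0.107,-0.036],[-44.8,-6.7,6.3]],[0.55,[-0.007,-0.123,-0.042],[-51.1,-7.6,7.2]],[0.55,[-0.008,-0.138,-0.047],[-57.5,-8.6,8.1]],[0.55,[-0.009,-0.153,-0.052],[-63.9,-9.5,9.0]],[0.55,[-0.01,-0.169,-0.057],[-70.3,-10.4,9.9]],[0.55,[-0.011,-0.184,-0.062],[-76.7,-11.4,10.8]],[0.55,[-0.012,-0.199,-0.068],[-83.1,-12.3,11.8]],[0.55,[-0.013,-0.215,-0.073],[-89.5,-13.3,12.7]]]
[611.24150339  78.18443689 411.36194835]
```

{"op": "carry_out", "data": {"deltas": [[0.55,[-0.03,-0.015,-0.005],[-6.4,-0.9,0.9]],[0.55,[-0.05,-0.031,-0.01],[-12.8,-1.9,1.8]],[0.55,[-0.05,-0.046,-0.016],[-19.2,-2.9,2.7]],[0.55,[-0.05,-0.061,-0.021],[-25.6,-3.8,3.6]],[0.55,[-0.045,-0.077,-0.026],[-32.0,-4.8,4.5]],[0.55,[-0.04,-0.092,-0.031],[-38.4,-5.7,5.4]],[0.55,[-0.035,-0.107,-0.036],[-44.8,-6.7,6.3]],[0.55,[-0.03,-0.123,-0.042],[-51.1,-7.6,7.2]],[0.55,[-0.025,-0.138,-0.047],[-57.5,-8.6,8.1]],[0.55,[-0.02,-0.153,-0.052],[-63.9,-9.5,9.0]],[0.55,[-0.015,-0.169,-0.057],[-70.3,-10.4,9.9]],[0.55,[-0.013,-0.184,-0.062],[-76.7,-11.4,10.8]],[0.55,[-0.013,-0.199,-0.068],[-83.1,-12.3,11.8]],[0.55,[-0.013,-0.215,-0.073],[-89.5,-13.3,12.7]],[0.55,[-0.013,-0.215,-0.073],[-89.5,-13.3,12.7]],[0.55,[-0.013,-0.215,-0.073],[-89.5,-13.3,12.7]]]}}

```text
clock: 23.3
eef_pos: [610.9, 78.5, 409.9]
ee_rot: [-0.512, -0.487, 0.514, -0.486]
ft_force: [0.1, 0.2, 0.0]
opening: 37.9
```

```bash
python3 - <<'E'
from h import *
from look import look
s,p,R=cur();print(p,s["joint_pos"].round(2),s["opening"],s["clock"],s["ft_force"])
print(delta(p,R,*bar_pose(1.05,90)))
path(p,R,[bar_pose(1.05,0)],.55,15,7)
look("19",sb=(170,160,150,120),tb=(130,120,150,120),f=5)
S=pickle.load(open("scene0.pkl","rb"));T=pickle.load(open("top0.pkl","rb"))
w=[bar_pose(1.05,53.9)[0]-[0,0,107.8]];print(w,((proj(T,w)[0]-[130,120])*5).round(),((proj(S,w)[0]-[170,160])*5).round())
E
```

```text
[610.93712497  78.54742531 409.90368024] [-0.01  0.24  1.29 -0.    1.62  0.04] 37.94281569906011 23.3 [0.06137041 0.24888345 0.02222821]
(array([-0.0015,  0.0003,  0.0003]), array([-0.09,  0.05,  0.17]))
6
[[0.55,[0.015,0.0,0.0],[-0.0,0.0,0.0]],[0.55,[0.029,0.0,0.0],[-0.0,0.0,0.1]],[0.55,[0.044,0.0,0.0],[-0.0,0.0,0.1]],[0.55,[0.059,0.0,0.0],[-0.1,0.0,0.1]],[0.55,[0.074,0.001,0.0],[-0.1,0.0,0.1]],[0.55,[0.088,0.001,0.0],[-0.1,0.1,0.2]]]
[array([611.24150339,  78.18443689, 267.46194835])] [229. 306.] [344. 251.]
```

View pics/scene_19.png

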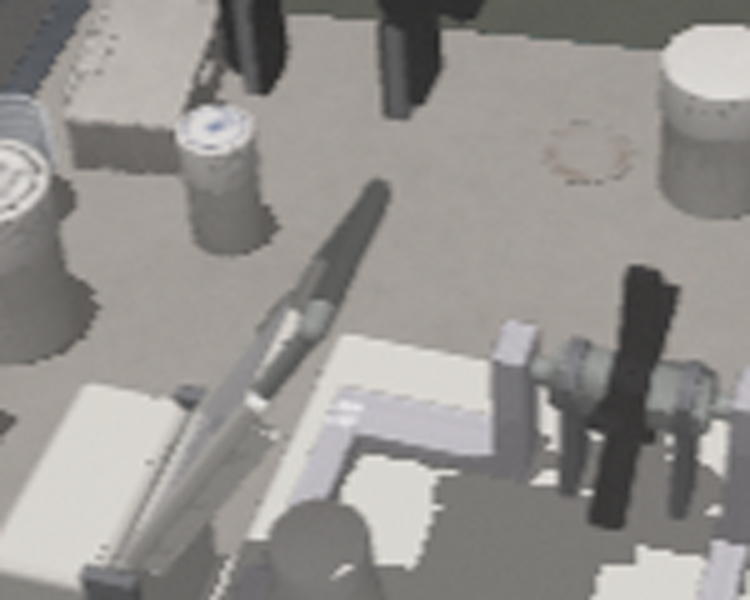

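View pics/top_19.png

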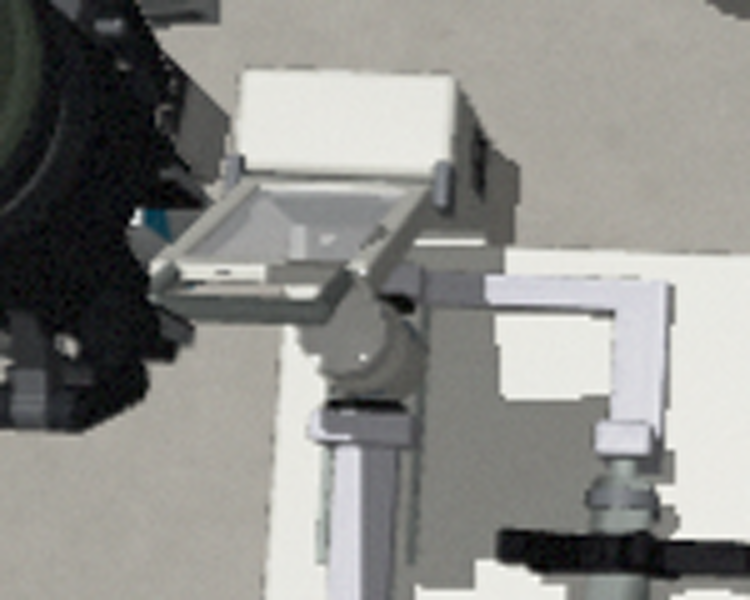

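{"op": "carry_out", "data": {"deltas": [[0.55,[0.02,0,0],[0,0,0]],[0.55,[0.04,0,0],[0,0,0]],[0.55,[0.06,0,0],[0,0,0.1]],[0.55,[0.075,0.001,0],[0,0,0.1]],[0.55,[0.086,0.001,0],[0,0,0.1]],[0.55,[0.086,0.001,0],[0,0,0.1]],[0.55,[0.086,0.001,0],[0,0,0.1]]]}}

```text
clock: 24.1
eef_pos: [612.1, 77.3, 324.8]
ee_rot: [-0.514, -0.486, 0.514, -0.486]
ft_force: [-0.0, 0.5, 0.6]
opening: 38.5
```

```bash
python3 - <<'E'
from h import *
from look import look
s,p,R=cur();print(p,s["joint_pos"].round(2),s["opening"],s["clock"],s["ft_force"])
print(delta(p,R,*bar_pose(1.05,0)))
look("20",sb=(170,160,150,120),tb=(130,120,150,120),f=5)
E
```

```text
[612.0883981   77.34533412 324.75909115] [-0.01  0.28  1.41 -0.    1.45  0.04] 38.50115047928965 24.1 [-0.04089534  0.48049229  0.591314  ]
(array([ 0.0034, -0.0009, -0.0008]), array([-0.17,  0.04, -0.  ]))
```

View pics/scene_20.png

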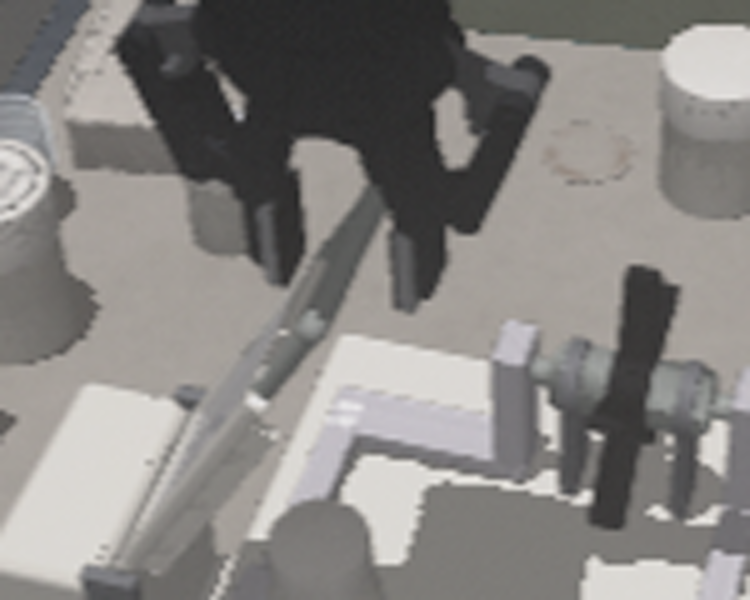

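View pics/top_20.png

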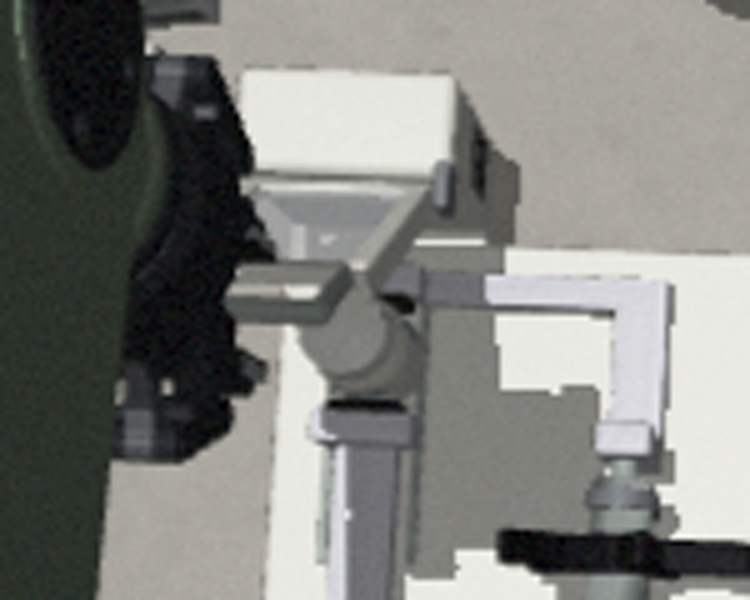

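{"op": "carry_out", "data": {"deltas": [[0.55,[0.003,0,0],[0,0,0]],[0.75,[0.003,0,0],[0,0,0]],[0.9,[0.003,0,0],[0,0,0]],[1,[0.003,0,0],[0,0,0]],[1,[0.003,0,0],[0,0,0]],[1,[0.003,0,0],[0,0,0]]]}}

```text
clock: 24.8
eef_pos: [611.6, 77.6, 323.2]
ee_rot: [-0.513, -0.486, 0.514, -0.486]
ft_force: [-5.9, 0.6, 4.1]
opening: 7.7
```

```bash
python3 - <<'E'
from h import *
s,p,R=cur();print(p,s["opening"],s["clock"],s["ft_force"])
print(delta(p,R,*bar_pose(1.05,0)))
P0=bar_pose(1.05)[0]
path(p,R,[(p+bar_pose(t)[0]-P0,R) for t in np.linspace(1.05,0.05,15)[1:]],1,60,7)
path(p,R,[(p+bar_pose(t)[0]-P0,R) for t in (0,-.02)],1,60,7)
E
```

```text
[611.60855318  77.62499317 323.23230283] 7.657303002961243 24.8 [-5.92580183  0.55475296  4.11609888]
(array([ 0.0019, -0.0004, -0.0005]), array([-0.13,  0.05,  0.01]))
14
[[1,[0.006,-0.01,0.0],[0.0,0.0,0.0]],[1,[0.013,-0.02,0.0],[0.0,0.0,0.0]],[1,[0.021,-0.029,0.0],[0.0,0.0,0.0]],[1,[0.03,-0.038,0.0],[0.0,0.0,0.0]],[1,[0.039,-0.046,0.0],[0.0,0.0,0.0]],[1,[0.049,-0.054,0.0],[0.0,0.0,0.0]],[1,[0.059,-0.06,0.0],[0.0,0.0,0.0]],[1,[0.069,-0.066,0.0],[0.0,0.0,0.0]],[1,[0.08,-0.071,0.0],[0.0,0.0,0.0]],[1,[0.091,-0.076,0.0],[0.0,0.0,0.0]],[1,[0.103,-0.08,0.0],[0.0,0.0,0.0]],[1,[0.115,-0.082,0.0],[0.0,0.0,0.0]],[1,[0.127,-0.084,0.0],[0.0,0.0,0.0]],[1,[0.139,-0.085,0.0],[0.0,0.0,0.0]]]
4
[[1,[0.049,-0.029,0.0],[0.0,0.0,0.0]],[1,[0.098,-0.057,0.0],[0.0,0.0,0.0]],[1,[0.147,-0.085,0.0],[0.0,0.0,0.0]],[1,[0.151,-0.085,0.0],[0.0,0.0,0.0]]]
```

{"op": "carry_out", "data": {"deltas": [[1,[0.006,-0.01,0],[0,0,0]],[1,[0.013,-0.02,0],[0,0,0]],[1,[0.021,-0.029,0],[0,0,0]],[1,[0.03,-0.038,0],[0,0,0]],[1,[0.039,-0.046,0],[0,0,0]],[1,[0.049,-0.054,0],[0,0,0]],[1,[0.059,-0.06,0],[0,0,0]],[1,[0.059,-0.06,0],[0,0,0]]]}}

```text
clock: 25.6
eef_pos: [552.3, 80.6, 264.5]
ee_rot: [0.514, 0.485, -0.513, 0.487]
ft_force: [2.1, -1.0, 3.4]
opening: 7.8
```

```bash
python3 - <<'E'
from h import *
from look import look
s,p,R=cur();print(p,s["opening"],s["clock"],s["ft_force"],s["wrist_torque"])
print(delta(p,R,*bar_pose(.55,0)))
P0=bar_pose(.55)[0]
path(p,R,[(p+bar_pose(t)[0]-P0,R) for t in (.48,.41,.34,.27,.2,.13,.07,.03,0,-.02)],1,60,7)
look("21",sb=(170,160,150,120),tb=(130,120,150,120),f=5)
E
```

```text
[552.26759198  80.56296058 264.48573919] 7.81773150889245 25.6 [ 2.05661498 -0.95397555  3.384469  ] [-0.23440227 -0.28129286  0.07854154]
(array([ 0.0017, -0.0013, -0.0007]), array([-0.13,  0.08, -0.17]))
10
[[1,[0.01,-0.006,-0.0],[0.0,0.0,0.0]],[1,[0.021,-0.011,-0.0],[0.0,0.0,0.0]],[1,[0.032,-0.015,-0.0],[0.0,0.0,0.0]],[1,[0.043,-0.019,-0.0],[0.0,0.0,0.0]],[1,[0.055,-0.022,-0.0],[0.0,0.0,0.0]],[1,[0.067,-0.024,-0.0],[0.0,0.0,0.0]],[1,[0.077,-0.025,-0.0],[0.0,0.0,0.0]],[1,[0.084,-0.025,-0.0],[0.0,0.0,0.0]],[1,[0.089,-0.025,-0.0],[0.0,0.0,0.0]],[1,[0.092,-0.025,-0.0],[0.0,0.0,0.0]]]
```

View pics/scene_21.png

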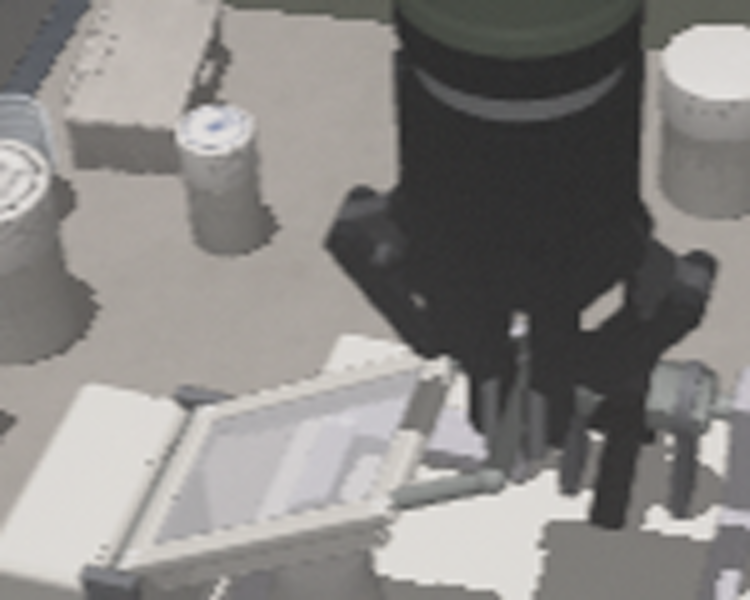

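{"op": "carry_out", "data": {"deltas": [[1,[0.01,-0.006,0],[0,0,0]],[1,[0.021,-0.011,0],[0,0,0]],[1,[0.032,-0.015,0],[0,0,0]],[1,[0.043,-0.019,0],[0,0,0]],[1,[0.055,-0.022,0],[0,0,0]],[1,[0.067,-0.024,0],[0,0,0]],[1,[0.077,-0.025,0],[0,0,0]],[1,[0.084,-0.025,0],[0,0,0]],[1,[0.089,-0.025,0],[0,0,0]],[1,[0.089,-0.025,0],[0,0,0]],[1,[0.091,-0.025,0],[0,0,0]]]}}

```text
clock: 26.8
eef_pos: [526.5, 81.8, 173.0]
ee_rot: [-0.513, -0.486, 0.514, -0.486]
ft_force: [-6.4, -1.8, 0.9]
opening: 7.7
```

```bash
python3 - <<'E'
from h import *
from look import look
s,p,R=cur();print(p,s["opening"],s["clock"],s["ft_force"],s["wrist_torque"])
print(delta(p,R,*bar_pose(0,0)))
look("22",sb=(170,160,150,120),tb=(130,120,150,120),f=5)
E
```

```text
[526.48951732  81.82123137 173.00313673] 7.749680679352588 26.8 [-6.39366928 -1.83947073  0.89157051] [-0.27304509  0.57822178  0.03602426]
(array([-0.0009, -0.0006, -0.0008]), array([-0.12,  0.1 ,  0.12]))
```

View pics/scene_22.png

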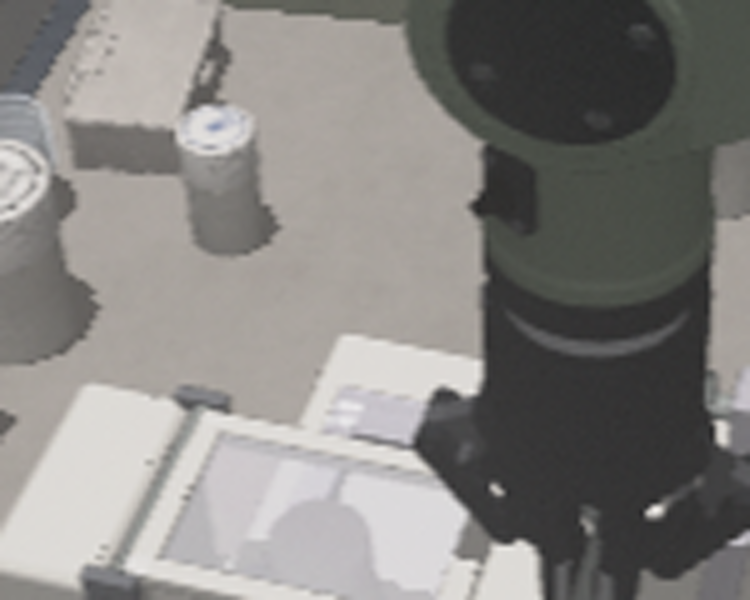

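{"op": "carry_out", "data": {"deltas": [[1,[0.002,0,0],[0,0,0]],[1,[0.004,0,0],[0,0,0]],[1,[0.004,0,0],[0,0,0]]]}}

```text
clock: 27.2
eef_pos: [526.4, 81.8, 170.4]
ee_rot: [-0.512, -0.487, 0.515, -0.486]
ft_force: [-7.9, -1.2, 11.1]
opening: 7.8
```

{"op": "carry_out", "data": {"deltas": [[0.85,[0,0,0],[0,0,0]],[0.65,[0,0,0],[0,0,0]],[0.65,[0,0,0],[0,0,0]],[0.65,[0,0,0],[0,0,0]],[0.65,[-0.02,0,0],[0,0,0]],[0.65,[-0.05,0,0],[0,0,0]],[0.65,[-0.09,0,0],[0,0,0]],[0.65,[-0.13,0,0],[0,0,0]],[0.65,[-0.17,0,0],[0,0,0]],[0.65,[-0.2,-0.05,0],[0,0,0]],[0.65,[-0.2,-0.1,0],[0,0,0]],[0.65,[-0.2,-0.1,0],[0,0,0]]]}}

```text
clock: 28.4
eef_pos: [423.5, 88.2, 371.0]
ee_rot: [-0.512, -0.487, 0.515, -0.486]
ft_force: [1.0, 1.1, -0.4]
opening: 30.2
```

```bash
python3 - <<'E'
from h import *
from look import look
s,p,R=cur();print(p,s["opening"],s["clock"],s["ft_force"],s["wrist_torque"])
look("23")
S=pickle.load(open("scene0.pkl","rb"));T=pickle.load(open("top0.pkl","rb"))
for y in(-29,29):
  for th in (0,.04,.1):
    w=mw((64-170*np.cos(th),y,120+170*np.sin(th)),M);print(y,th,((proj(T,w)[0]-[140,110])*3).round(),((proj(S,w)[0]-[150,150])*3).round())
E
```

```text
[423.49514606  88.20208302 371.02176786] 30.20286038516844 28.4 [ 1.0469124   1.08113241 -0.43939613] [ 0.05400431 -0.03062997 -0.0222901 ]
-29 0 [197. 371.] [423. 340.]
-29 0.04 [195. 370.] [423. 333.]
-29 0.1 [192. 368.] [422. 323.]
29 0 [118. 367.] [400. 413.]
29 0.04 [115. 366.] [400. 406.]
29 0.1 [111. 364.] [399. 395.]
```

View pics/scene_23.png

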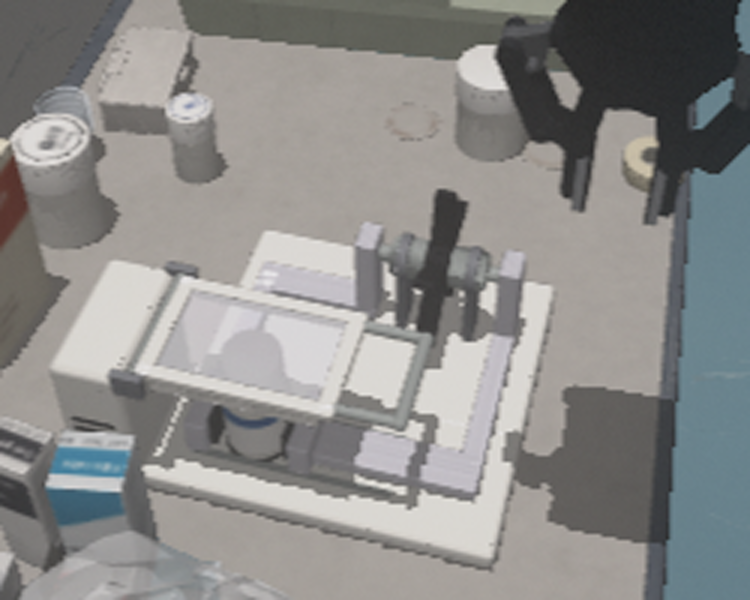

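View pics/top_23.png

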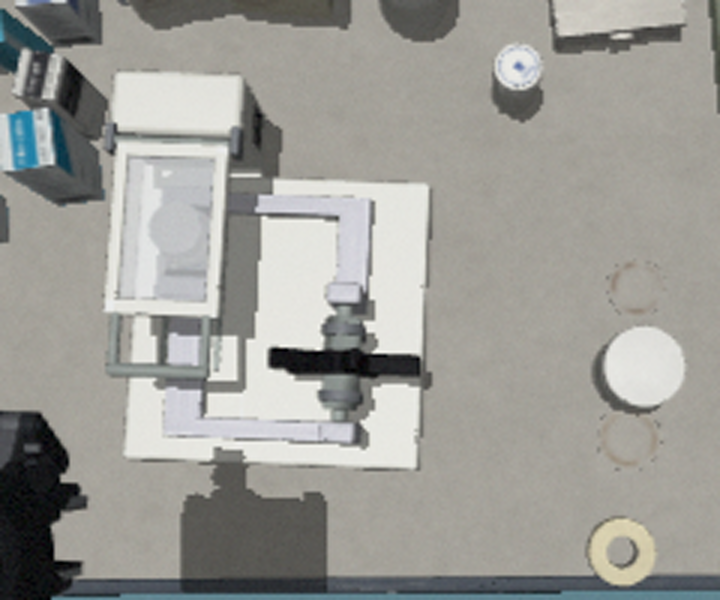

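```bash
python3 -c "
from bench import arm
print(arm.finish_job())"
```

```text
the job is handed in; nothing more can be done
None
```

The job is done and handed in at about 28.5 s of the 72 s allowed; no verdict came back.

- **Bottle:** I gripped it at about 35° tilt, set it down on the bottle place between the open jaws, and let go. The pictures afterwards show it upright there.
- **Turnbuckle:** I turned it with two wings in turn until the sideways force jumped from about 2 N to 11 N, which I took as the end stop. After release, the wing tips in both pictures match an angle of about 2.0 rad. I did not measure the pad force on the bottle; that both jaws clamp it follows from the angle and the pictures.
- **Hood:** I led it down by its bar and pressed it past over-centre until it pushed back with about 11 N. After release it stayed shut, with the bar within about 2 to 3 pixels of its predicted shut position in the scene picture and level with it in the top one.
- **Other things:** In the last pictures the jar, vial and tape look to be where they started, and the arm was clear of everything.

The mixer's fitted pose was 2 to 4 mm off along its x axis compared with the turnbuckle and bar in the pictures. I corrected for 2 mm of that.

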